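Load the lunch warmer and set its timer by clicks, two per tin

ROBOT

A 6-joint arm with a two-finger parallel gripper is mounted at the origin on the work surface. World frame = base frame: x ahead of the robot, y to its left, z up, the work surface at z = 0. Lengths are in m, angles in rad, forces in N, time in s.
With the tool pointing down it reaches from about 0.35 to 0.725 m from the base axis. Payload 4.3 kg.
Tool frame: the origin (TCP) lies at the centre of the arm's flange, where the gripper is bolted on; the fingertips stand 173 mm ahead of it and the grasp point (between the pads) lies 155 mm ahead of it; z points along the fingers, y is the direction in which the jaws open and shut (so a half turn about z gives the same grasp; the last joint's range is limited). The gripper opens to 85 mm and grips with 20 to 120 N. Pads are 22 mm wide; open, the fingers measure 114 mm over their backs; the gripper's body (76 mm by 85 mm) begins 54 mm behind the grasp point. The pads swing forward as they close: fully open they stand 13 mm farther back than shut.
Start: joints at [-1.26, 0.377, 0.081, 1.274, 0, 1.46], TCP at [0.235, -0.525, 0.405] pointing down, gripper open.
Joint ranges: [-2.72, 2.72], [-0.84, 1.66], [-1.02, 1.22], [-1.77, 2.12], [-1.37, 1.28], [-3.14, 3.14]. Speed limits (rad/s): [2.57, 2.57, 3.14, 3.14, 3.14, 3.14].

INTERFACE

Orientations are given as a 3x3 rotation matrix whose columns are the frame's x, y, z axes.
In Python, from workcell import r gives the robot as it stands. The module is installed in compiled form; this text tells all that it offers.
- The arm moves only by the tool play_rows, never from a script. Its arguments are lists of equal length, an entry for each row: "delta_pos": the shift along the tool's x, y, z in m, a list of three; "dr": the turn, a rotation vector about the tool's x, y, z in degrees, a list of three; "fingers": the finger opening in m, from 0 to 0.0854. A call has 1 to 20 rows; each row shifts and turns the pose as measured when the row begins, along the tool's axes as they then stand; what a row does not reach is not made up. A row lasts 1/12 s, in which the tool goes at most 41.7 mm and 7.16 degrees, less where a joint would pass 70% of its speed; a pose out of reach is approached as far as the arm can. A call is refused whole if a number of a shift passes 0.0417 or a number of a turn 7.16, either way. A call with a gripper value outside its range is refused whole. The fingers move at their own pace and stop on an object; "newtons" is the grip in N (left out, the last holds). Time passes only in rows, so rows that do not move let the fingers close. It gives the time, the measured TCP pose, the force and the opening at its end, in the units of the state.
- r.state(): the state, without advancing time (a new reading comes with each control period).
- r.grab_frame(name): name is "scene" or "side" or "wrist"; returns (picture, depth): 420x560x3 uint8, red, green, blue; 420x560 float32, m along the optical axis (not along the pixel's ray), 0 where there is no reading.
- r.camera_model(name): a dict with "camera_matrix" (3x3 intrinsics, pixels), "extrinsics" (4x4, takes a point from camera to world coordinates). Camera axes: x right, y down, z forward; pixel columns grow to the right and rows downward; lengths in m; the calibration is good to about 2 mm. A picture is of the moment at which its call begins: read the wrist's pose just before it. camera_model takes no time and is no camera call; for the wrist camera it gives the pose at the moment of the call.
- r.job_done(): hands the job in, once; it reports no verdict.
Trained networks look in the newest picture that a camera, given by its name, has taken for a name from the list of things; names that differ only in an ending like _2 or _b are one class to them, and where a whole thing is asked for, a point or a joint stands for the part that bears it (a point fixed in the world has none). Each returns a list of dicts, best first, with "p" (0 to 1); they miss things now and then, are a little off and sometimes report something else, mostly with a low value. They report only what shows in the picture. A call takes as long as a camera call. They do not tell look-alikes from the thing itself.
- r.spot_in(camera, thing): "centre" ([x, y, z] in m, in world coordinates, good to about 4 mm: the middle of the surface that is visible of it).
- r.spot_point(camera, thing): "centre" ([x, y, z] in m, in world coordinates, good to about 4 mm: a listed point, or the origin of a listed thing).
The state is a dict: "time_s": time; "joint_pos": joint angles; "joint_vel": joint speeds; "effort": joint torques, N m; "ee_pos": TCP position; "ee_rot": TCP orientation; "force": force on the tool from outside, world axes, zero at the start; "wrist_torque": the same for the moment, N m; "opening": finger opening in m.
Only numpy, scipy, OpenCV 4.12 (cv2) and the standard library are available. Lean on these libraries where they do the work, as an engineer would, in place of code of your own. Each camera call takes 0.05 s, during which the arm holds its last target. There are 200 camera calls.

TASK

Stand every steel food tin that is on the table in the warmer bay of its own lid's colour, upright and flat on the bay's floor, and turn the timer dial to two clicks for each tin, counted clockwise from off (the red dot). When all tins are in and the dial is set, press the orange start button fully down and let it go; leave the tiffin carrier, lunchbox and bowl where they are.

Things in the scene. Friction and masses are not known exactly. Their poses are not given: they have to be found in the camera images.
- tin_red: Small round steel food tin with a red lid, 56 mm in diameter, 46 mm tall with the lid (the lid, fixed on, is the top 10 mm), about 150 g, standing upright on the table. Origin at the centre of its underside, z up through the lid.
- tin_yellow: Small round steel food tin with a yellow lid, 56 mm in diameter, 46 mm tall with the lid (the lid, fixed on, is the top 10 mm), about 150 g, standing upright on the table. Origin at the centre of its underside, z up through the lid.
- tin_green: Small round steel food tin with a green lid, 56 mm in diameter, 46 mm tall with the lid (the lid, fixed on, is the top 10 mm), about 150 g, standing upright on the table. Origin at the centre of its underside, z up through the lid.
- tin_blue: Small round steel food tin with a blue lid, 56 mm in diameter, 46 mm tall with the lid (the lid, fixed on, is the top 10 mm), about 150 g, standing upright on the table. Origin at the centre of its underside, z up through the lid. It may be absent from the job (None).
- tin_white: Small round steel food tin with a white lid, 56 mm in diameter, 46 mm tall with the lid (the lid, fixed on, is the top 10 mm), about 150 g, standing upright on the table. Origin at the centre of its underside, z up through the lid. It may be absent from the job (None).
- tin_black: Small round steel food tin with a black lid, 56 mm in diameter, 46 mm tall with the lid (the lid, fixed on, is the top 10 mm), about 150 g, standing upright on the table. Origin at the centre of its underside, z up through the lid. It may be absent from the job (None).
- bay_red: Red square bay on the warmer's deck: a shallow fixed tray 76 mm square outside, 68 mm square inside, floor 4 mm thick, rim 8 mm above the deck (4 mm above the bay's floor). Origin at the centre of its underside, on the deck; x and y along its sides. Bay centres are 92 mm apart. A bay whose tin is absent stays empty.
- bay_yellow: Yellow square bay on the warmer's deck: a shallow fixed tray 76 mm square outside, 68 mm square inside, floor 4 mm thick, rim 8 mm above the deck (4 mm above the bay's floor). Origin at the centre of its underside, on the deck; x and y along its sides. Bay centres are 92 mm apart. A bay whose tin is absent stays empty.
- bay_green: Green square bay on the warmer's deck: a shallow fixed tray 76 mm square outside, 68 mm square inside, floor 4 mm thick, rim 8 mm above the deck (4 mm above the bay's floor). Origin at the centre of its underside, on the deck; x and y along its sides. Bay centres are 92 mm apart. A bay whose tin is absent stays empty.
- bay_blue: Blue square bay on the warmer's deck: a shallow fixed tray 76 mm square outside, 68 mm square inside, floor 4 mm thick, rim 8 mm above the deck (4 mm above the bay's floor). Origin at the centre of its underside, on the deck; x and y along its sides. Bay centres are 92 mm apart. A bay whose tin is absent stays empty.
- bay_white: White square bay on the warmer's deck: a shallow fixed tray 76 mm square outside, 68 mm square inside, floor 4 mm thick, rim 8 mm above the deck (4 mm above the bay's floor). Origin at the centre of its underside, on the deck; x and y along its sides. Bay centres are 92 mm apart. A bay whose tin is absent stays empty.
- bay_black: Black square bay on the warmer's deck: a shallow fixed tray 76 mm square outside, 68 mm square inside, floor 4 mm thick, rim 8 mm above the deck (4 mm above the bay's floor). Origin at the centre of its underside, on the deck; x and y along its sides. Bay centres are 92 mm apart. A bay whose tin is absent stays empty.
- warmer: Fixed lunch warmer, 200 mm (its x) by 430 mm (its y). Origin on the table under the middle of its footprint. The deck with the six bays (y from -215 to 85 mm) is 40 mm above the table; the dark control panel (y from 85 to 215 mm), 60 mm high, carries dial and button. On it, 43 mm from the dial axis, a red dot marks off; clockwise from it white ticks mark clicks 1 to 13, short for odd, long for even.
- dial (a joint): Timer dial on the panel, turning about a vertical axis, in rad: 0 = off (end stop), growing clockwise seen from above, 13 clicks to the other end stop at 5.445. It clicks into a sprung detent every 24 degrees (0.4189 rad; click k stands at 0.4189 k) and springs to the nearest click when let go; about 0.1 N m carries it over a detent. It can be turned both ways. It starts at some click from 0 to 2.
- dial_grip (a point): Point on the dial's axis at gripping height, 28 mm above the panel, mid-way along its upright grip bar (46 mm long, 14 mm thick, standing from 8 to 38 mm above the panel on a disc 52 mm in diameter). The frame turns with the dial: the bar lies along its x axis, the orange pointer line on its -x half. When off, the pointer points along the warmer's -x.
- start (a joint): Round orange start button on the panel, 28 mm in diameter, pressed straight down: m of travel, 0 = up, 0.006 = fully down. It needs about 5 N to be fully down and springs back.
- start_top (a point): Centre of the start button's top face when up, 22 mm above the panel; moves with the button. It lies 102 mm from the dial's axis, towards the warmer's +x.
- tiffin: Bystander: three-tier steel tiffin carrier, 120 mm across, 205 mm tall; origin at the centre of its underside.
- lunchbox: Bystander: blue plastic lunchbox, 130 x 186 mm, 60 mm tall; origin at the centre of its underside.
- bowl: Bystander: green bowl, 120 mm in diameter, 50 mm tall; origin at the centre of its underside.
Things that resemble listed ones, but are neither listed nor needed, are in the scene too. Leave any pink look-alike of the tin_green alone.

How it is judged:
On the way, in this order (a step that is already met when the one before it is completed fails the run):
1. every tin present stands in the bay of its own colour and the dial is at two clicks per tin (horizontal distance between tin_red and bay_red below 0.01 m and z of tin_red in the frame of bay_red below 0.0055 m and angle between each of tin_red, tin_yellow, tin_green, tin_blue, tin_white, tin_black's own z axis and vertical below 0.05 rad and horizontal distance between tin_yellow and bay_yellow below 0.01 m and z of tin_yellow in the frame of bay_yellow below 0.0055 m and horizontal distance between tin_green and bay_green below 0.01 m and z of tin_green in the frame of bay_green below 0.0055 m and horizontal distance between tin_blue and bay_blue below 0.01 m and z of tin_blue in the frame of bay_blue below 0.0055 m and horizontal distance between tin_white and bay_white below 0.01 m and z of tin_white in the frame of bay_white below 0.0055 m and horizontal distance between tin_black and bay_black below 0.01 m and z of tin_black in the frame of bay_black below 0.0055 m and value of joint dial between 3.251 and 5.127 rad and (height (world z) of any of tin_blue, tin_white above -9 m or value of joint dial between 3.251 and 3.451 rad) and (height (world z) of any of tin_blue, tin_black above -9 m or value of joint dial between 3.251 and 3.451 rad) and (height (world z) of any of tin_white, tin_black above -9 m or value of joint dial between 3.251 and 3.451 rad) and (height (world z) of tin_blue above -9 m or value of joint dial between 3.251 and 4.289 rad) and (height (world z) of tin_white above -9 m or value of joint dial between 3.251 and 4.289 rad) and (height (world z) of tin_black above -9 m or value of joint dial between 3.251 and 4.289 rad) and (value of joint dial between 4.927 and 5.127 rad or (height (world z) of tin_blue above 9 m and value of joint dial between 3.251 and 4.289 rad) or (height (world z) of tin_white above 9 m and value of joint dial between 3.251 and 4.289 rad) or (height (world z) of tin_black above 9 m and value of joint dial between 3.251 and 4.289 rad)) and (value of joint dial between 4.089 and 5.127 rad or (height (world z) of each of tin_blue, tin_white above 9 m and value of joint dial between 3.251 and 3.451 rad) or (height (world z) of each of tin_blue, tin_black above 9 m and value of joint dial between 3.251 and 3.451 rad) or (height (world z) of each of tin_white, tin_black above 9 m and value of joint dial between 3.251 and 3.451 rad))), for 0.3 s.
2. then the start button is pressed fully down (value of joint start above 0.0045 m), for 0.05 s.
At the end, for the whole second after the job is handed in: Every tin rests in the bay of its colour (centre within 10 mm, underside within 1.5 mm of the bay's floor, tilt under 0.05 rad), the dial stands at two clicks per tin (within 0.1 rad), and the start button, pressed after all that was so, is up again (all of step 1 and linear speed of each of tin_red, tin_yellow, tin_green, tin_blue, tin_white, tin_black below 0.02 m/s and value of joint start below 0.0015 m); the robot touches nothing.
It fails at once if the tiffin is moved more than 30 mm (distance of tiffin from where it was at the start of the episode above 0.03 m).
It fails at once if the lunchbox is moved more than 30 mm (distance of lunchbox from where it was at the start of the episode above 0.03 m).
It fails at once if the bowl is moved more than 30 mm (distance of bowl from where it was at the start of the episode above 0.03 m).
It fails at once if the tiffin carrier is tipped (angle between tiffin's own z axis and vertical above 0.3 rad).
Of tin_blue, tin_white, tin_black only 1 to 3 are there at a start; the rules pass over those that are not, and their reading is None.
At some moment in a run one of tin_red, tin_yellow, tin_green, tin_blue, tin_white, tin_black may be knocked a few centimetres aside while the robot is not near it.
Once in a run the grip may slacken for a moment while it holds something.
It also fails if it takes over 210 s, if anything falls off the work surface, if the arm or the gripper's body presses on something with over 40 N, if the wrist force passes 120 N, or if a joint passes its speed limit or range.

## Working session

There is one attempt and no reset: what is moved stays moved. The work goes in short steps, Python scripts to look and compute and a tool call to move; the robot and the scene stay as the last step left them, time stands still between calls to the robot, and variables do not carry over. Pictures are saved under pics/ and viewed, about 12 in all and at most 16, crops included, and the job is handed in when it is done.

Besides the shell and the picture viewer there is one more tool, called in YAML: its name, and indented under it one key for each argument. play_rows: Moves the arm, as the interface text tells. Its arguments: {"type":"object","properties":{"delta_pos":{"type":"array","items":{"type":"array","items":{"type":"number"}}},"dr":{"type":"array","items":{"type":"array","items":{"type":"number"}}},"fingers":{"type":"array","items":{"type":"number"}},"newtons":{"type":"number"}},"required":["delta_pos","dr","fingers"]}

```bash
mkdir -p pics; cat > h.py <<'E'
import numpy as np, cv2
from workcell import r
def grab(n, save=None):
    m=r.camera_model(n); p,d=r.grab_frame(n)
    if save: cv2.imwrite('pics/'+save,cv2.cvtColor(p,cv2.COLOR_RGB2BGR))
    return p,d,m
def world(d,m):
    K=np.array(m['camera_matrix']);T=np.array(m['extrinsics'])
    v,u=np.mgrid[:d.shape[0],:d.shape[1]]
    c=np.stack([(u-K[0,2])/K[0,0]*d,(v-K[1,2])/K[1,1]*d,d],-1)
    return c@T[:3,:3].T+T[:3,3]
E
python3 - <<'E'
from h import *
s=r.state();print(s['time_s'],s['ee_pos'],s['ee_rot'],s['opening'])
ims=[]
for n in ['scene','side']:
    p,d,m=grab(n,n+'0.png');np.save(n+'.npy',world(d,m))
    print(n,np.round(m['extrinsics'],2).tolist())
    if n=='scene':
      for t in ['tin_red','tin_yellow','tin_green','tin_blue','tin_white','tin_black','dial_grip','start_top','warmer','bay_red','bay_yellow','bay_green','bay_blue','bay_white','bay_black','tiffin','lunchbox','bowl']:
        print(t,[(np.round(x['centre'],3).tolist(),round(x['p'],2)) for x in r.spot_point(n,t)[:3]])
E
```

```text
0.0 [ 0.23480838 -0.52454677  0.40375527] [[ 9.12753098e-01  4.08511223e-01 -6.01672091e-04]
 [ 4.08511600e-01 -9.12751121e-01  1.91425300e-03]
 [ 2.32816958e-04 -1.99303038e-03 -9.99997987e-01]] 0.08525929070748173
scene [[0.76, 0.46, -0.46, 1.16], [0.66, -0.55, 0.51, -0.64], [-0.02, -0.69, -0.72, 0.93], [0.0, 0.0, 0.0, 1.0]]
tin_red [([0.448, -0.173, -0.001], 0.92), ([0.48, 0.178, 0.038], 0.39), ([0.76, 0.219, -0.003], 0.33)]
tin_yellow [([0.466, -0.283, -0.001], 0.64)]
tin_green [([0.466, -0.389, 0.001], 0.98), ([0.58, -0.286, 0.002], 0.91), ([0.608, -0.171, -0.002], 0.8)]
tin_blue [([0.582, -0.383, -0.0], 0.69)]
tin_white []
tin_black [([0.576, -0.287, -0.0], 0.57)]
dial_grip [([0.478, 0.297, 0.089], 0.45)]
start_top [([0.579, 0.307, 0.082], 0.54)]
warmer []
bay_red [([0.493, -0.004, 0.037], 0.75)]
bay_yellow [([0.585, -0.004, 0.041], 0.93)]
bay_green [([0.488, 0.09, 0.035], 0.98)]
bay_blue [([0.575, 0.098, 0.041], 0.95)]
bay_white [([0.478, 0.178, 0.042], 0.64)]
bay_black [([0.571, 0.182, 0.041], 0.84)]
tiffin [([0.738, -0.219, -0.002], 0.98), ([0.569, 0.181, 0.042], 0.64)]
lunchbox [([0.771, 0.018, -0.002], 0.76), ([0.577, -0.287, -0.005], 0.61)]
bowl [([0.761, 0.221, -0.002], 0.81)]
side [[1.0, -0.07, 0.05, 0.56], [-0.09, -0.72, 0.68, -0.76], [-0.01, -0.69, -0.73, 0.86], [0.0, 0.0, 0.0, 1.0]]
```

View pics/scene0.png

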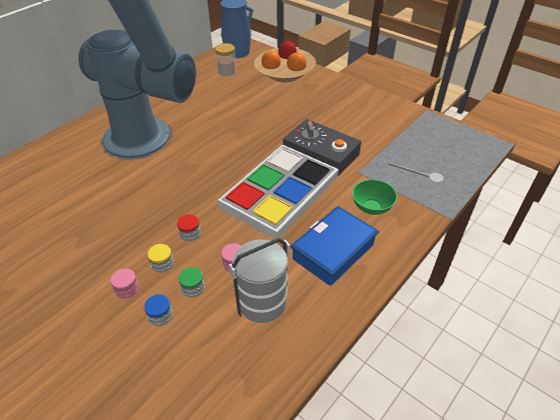

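View pics/side0.png

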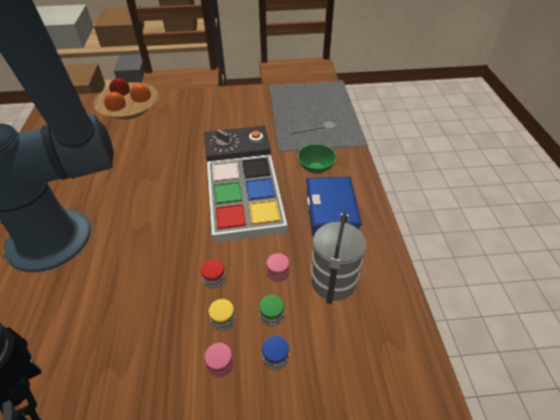

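```bash
cat > seg.py <<'E'
from h import *
H={'red':(0,6),'yellow':(22,32),'green':(45,80),'blue':(100,125)}
def lids(p,W,zlo,zhi,minA=40):
    """centre of minimal enclosing circle of each colored lid top"""
    hsv=cv2.cvtColor(p,cv2.COLOR_RGB2HSV);out={}
    for c,(a,b) in H.items():
        h=hsv[...,0]; k=(h>=a)&(h<=b)
        if c=='red': k|=h>174
        m=k&(hsv[...,1]>150)&(hsv[...,2]>60)&(W[...,2]>zlo)&(W[...,2]<zhi)
        n,l,s,_=cv2.connectedComponentsWithStats(m.astype(np.uint8))
        L=[]
        for i in range(1,n):
            if s[i,4]<minA: continue
            P=W[l==i]; (x,y),rad=cv2.minEnclosingCircle(P[:,:2].astype(np.float32))
            (rx,ry),sz,ang=cv2.minAreaRect(P[:,:2].astype(np.float32))
            L.append(([round(x,4),round(y,4),round(float(np.median(P[:,2])),4)],round(rad*2e3),np.round(np.array([rx,ry,*sz]),4).tolist(),round(ang,1),int(s[i,4])))
        out[c]=L
    return out
E
python3 - <<'E'
from seg import *
for n in ['scene','side']:
    p=cv2.cvtColor(cv2.imread(f'pics/{n}0.png'),cv2.COLOR_BGR2RGB);W=np.load(n+'.npy')
    for nm,z in (('LIDS+bays',(0.039,0.052)),):
        for c,L in lids(p,W,*z).items():
            for l in L: print(n,nm,c,l)
E
```

```text
scene LIDS+bays red ([0.4938, -0.0056, 0.0441], 104, [0.4919, -0.0067, 0.0832, 0.0787], 5.1, 576)
scene LIDS+bays red ([0.4488, -0.1717, 0.0456], 59, [0.4483, -0.1726, 0.0521, 0.0572], 70.1, 285)
scene LIDS+bays yellow ([0.5867, -0.0001, 0.044], 104, [0.5842, -0.0007, 0.0825, 0.0797], 2.6, 627)
scene LIDS+bays yellow ([0.471, -0.2845, 0.0453], 58, [0.4706, -0.286, 0.0522, 0.0556], 81.0, 340)
scene LIDS+bays green ([0.4876, 0.0848, 0.044], 101, [0.4888, 0.0853, 0.077, 0.0776], 3.1, 475)
scene LIDS+bays green ([0.758, 0.2157, 0.0458], 119, [0.7484, 0.2232, 0.1159, 0.0898], 52.2, 161)
scene LIDS+bays green ([0.5834, -0.2856, 0.0456], 56, [0.5836, -0.2864, 0.0522, 0.0519], 87.0, 352)
scene LIDS+bays blue ([0.5784, 0.0919, 0.0441], 100, [0.5796, 0.0919, 0.0764, 0.0794], 3.9, 551)
scene LIDS+bays blue ([0.7732, -0.0557, 0.0424], 127, [0.7771, -0.0712, 0.1262, 0.0385], 14.4, 93)
scene LIDS+bays blue ([0.5832, -0.3842, 0.0457], 58, [0.5833, -0.3859, 0.0534, 0.0513], 6.0, 423)
side LIDS+bays red ([0.4924, -0.0091, 0.0444], 100, [0.4928, -0.0073, 0.0729, 0.0769], 4.5, 577)
side LIDS+bays red ([0.4489, -0.1736, 0.046], 56, [0.4482, -0.1741, 0.0529, 0.0544], 0.5, 359)
side LIDS+bays yellow ([0.585, -0.0008, 0.0442], 102, [0.5846, 0.0, 0.0721, 0.076], 4.4, 529)
side LIDS+bays yellow ([0.4703, -0.2851, 0.0461], 55, [0.47, -0.2864, 0.0509, 0.0523], 69.1, 409)
side LIDS+bays blue ([0.6089, 0.0928, 0.044], 70, [0.604, 0.0925, 0.0166, 0.0699], 4.1, 55)
side LIDS+bays blue ([0.5809, -0.3868, 0.0459], 52, [0.5814, -0.3859, 0.0496, 0.0495], 85.8, 472)
```

play_rows:
  delta_pos:
    - [0, 0, 0]
    - [0, 0, 0]
    - [0, 0, 0]
    - [0, 0, 0]
    - [0, 0, 0]
    - [0, 0, 0]
    - [0, 0, 0]
    - [0, 0, 0]
    - [0, 0, 0]
    - [0, 0, 0]
    - [0, 0, 0]
  dr:
    - [0, 0, -6.6]
    - [0, 0, -6.6]
    - [0, 0, -6.6]
    - [0, 0, -6.6]
    - [0, 0, -6.6]
    - [0, 0, -6.6]
    - [0, 0, -6.6]
    - [0, 0, -6.6]
    - [0, 0, -6.6]
    - [0, 0, -6.6]
    - [0, 0, 0]
  fingers: [0.085, 0.085, 0.085, 0.085, 0.085, 0.085, 0.085, 0.085, 0.085, 0.085, 0.085]
  newtons: 40

```text
time_s: 1.92
ee_pos: [0.2349, -0.5249, 0.4048]
ee_rot: [[-0.059, 0.998, 0.0], [0.998, 0.059, -0.0], [-0.0, -0.0, -1.0]]
force: [1.2, 0.5, -0.4]
opening: 0.0851
```

play_rows:
  delta_pos:
    - [0.028, 0.0195, 0]
    - [0.028, 0.0195, 0]
    - [0.028, 0.0195, 0]
    - [0.028, 0.0195, 0]
    - [0.028, 0.0195, 0]
    - [0.028, 0.0195, 0]
    - [0.028, 0.0195, 0]
    - [0.028, 0.0195, 0]
    - [0.028, 0.0195, 0.01]
    - [0.028, 0.0195, 0.02]
    - [0.028, 0.0195, 0.02]
    - [0.028, 0.0195, 0.02]
    - [0, 0, 0]
  dr:
    - [0, 0, 0]
    - [0, 0, 0]
    - [0, 0, 0]
    - [0, 0, 0]
    - [0, 0, 0]
    - [0, 0, 0]
    - [0, 0, 0]
    - [0, 0, 0]
    - [0, 0, 0]
    - [0, 0, 0]
    - [0, 0, 0]
    - [0, 0, 0]
    - [0, 0, 0]
  fingers: [0.085, 0.085, 0.085, 0.085, 0.085, 0.085, 0.085, 0.085, 0.085, 0.085, 0.085, 0.085, 0.085]

```text
time_s: 3.0
ee_pos: [0.4649, -0.1692, 0.3335]
ee_rot: [[-0.008, 1.0, 0.01], [1.0, 0.008, -0.009], [-0.009, 0.01, -1.0]]
force: [-0.6, 0.4, -0.5]
opening: 0.0852
```

```bash
cat > look.py <<'E'
import sys
from seg import *
# usage: look.py cam name [x y z target TCP]
def go(x,y,z):
    s=r.state();d=np.array(s['ee_rot']).T@(np.array([x,y,z])-s['ee_pos']);print('tool delta',np.round(d,4))
if __name__=='__main__':
    p,d,m=grab(sys.argv[1],sys.argv[2]);W=world(d,m)
    for c,L in lids(p,W,0.036,0.056).items():
        for l in L: print(sys.argv[1],c,l)
    s=r.state();print(s['time_s'],np.round(s['ee_pos'],4),'yaw',np.degrees(np.arctan2(s['ee_rot'][1][0],s['ee_rot'][0][0])))
E
python3 look.py wrist w1.png; python3 look.py side s1.png
```

```text
wrist red ([0.4954, -0.0333, 0.0443], 79, [0.4957, -0.0326, 0.0776, 0.0196], 4.1, 3306)
wrist red ([0.4473, -0.1705, 0.0456], 56, [0.4477, -0.1704, 0.0544, 0.0547], 28.8, 3429)
wrist yellow ([0.5878, -0.03, 0.0447], 80, [0.5879, -0.0309, 0.0792, 0.0148], 0.7, 2349)
wrist yellow ([0.4692, -0.2835, 0.0455], 56, [0.4693, -0.2833, 0.0555, 0.0542], 82.8, 2515)
wrist green ([0.5619, -0.291, 0.0454], 36, [0.5593, -0.2921, 0.0072, 0.0356], 23.4, 190)
wrist blue ([0.5618, -0.3682, 0.0416], 28, [0.5607, -0.3673, 0.0275, 0.0054], 52.4, 157)
3.05 [ 0.4643 -0.171   0.335 ] yaw 90.40784696588314
side red ([0.4743, -0.0242, 0.0451], 54, [0.4753, -0.0242, 0.0343, 0.0464], 1.0, 122)
side red ([0.4484, -0.1734, 0.0458], 57, [0.4477, -0.174, 0.0539, 0.0544], 60.4, 359)
side yellow ([0.5851, 0.0013, 0.0444], 102, [0.5845, -0.0014, 0.0718, 0.0791], 4.0, 533)
side yellow ([0.4692, -0.2868, 0.0461], 55, [0.4692, -0.2853, 0.051, 0.0519], 2.7, 412)
side blue ([0.5781, 0.0934, 0.0442], 94, [0.5779, 0.0931, 0.0685, 0.0761], 3.9, 245)
side blue ([0.5819, -0.386, 0.0459], 53, [0.5814, -0.3854, 0.0499, 0.0499], 0.0, 468)
3.1 [ 0.464  -0.1726  0.3362] yaw 90.32645090736334
```

View pics/w1.png

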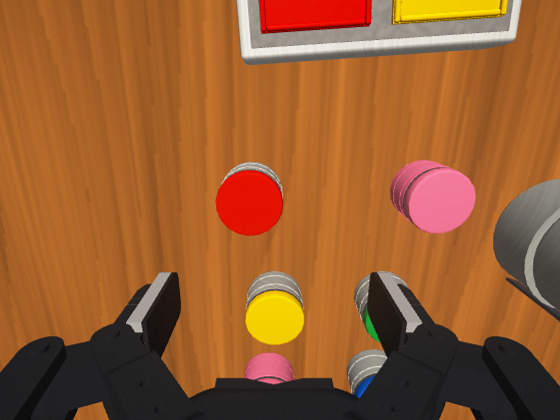

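play_rows:
  delta_pos:
    - [0, -0.008, 0]
    - [0, -0.008, 0]
    - [0, 0, 0]
    - [0, 0, 0]
    - [0, 0, 0.025]
    - [0, 0, 0.025]
    - [0, 0, 0.025]
    - [0, 0, 0]
    - [0, 0, 0]
    - [0, 0, 0]
    - [0, 0, 0]
  dr:
    - [0, 0, 0]
    - [0, 0, 0]
    - [0, 0, 0]
    - [0, 0, 0]
    - [0, 0, 0]
    - [0, 0, 0]
    - [0, 0, 0]
    - [0, 0, 0]
    - [0, 0, 0]
    - [0, 0, 0]
    - [0, 0, 0]
  fingers: [0.085, 0.085, 0.085, 0.085, 0.085, 0.085, 0.085, 0.085, 0.085, 0.085, 0.085]

```text
time_s: 4.02
ee_pos: [0.4464, -0.1847, 0.2691]
ee_rot: [[0.017, 1.0, 0.025], [1.0, -0.017, -0.024], [-0.024, 0.025, -0.999]]
force: [-0.4, 0.4, 0.6]
opening: 0.0849
```

```bash
cat > go.py <<'E'
import sys
from h import *
from scipy.spatial.transform import Rotation as R
# go.py x y z [yawdeg]: remaining shift (tool axes) and turn (deg) to target, tool down
def go(x,y,z,yaw=90):
    s=r.state();M=np.array(s['ee_rot']);d=M.T@(np.array([x,y,z])-s['ee_pos'])
    c,n=np.cos(np.radians(yaw)),np.sin(np.radians(yaw))
    G=np.array([[c,n,0],[n,-c,0],[0,0,-1]])
    print('t',s['time_s'],'pos',np.round(s['ee_pos'],4),'shift',np.round(d,4),'turn',np.round(R.from_matrix(M.T@G).as_rotvec(degrees=True),2),'F',np.round(s['force'],1),'op',round(s['opening'],4))
if __name__=='__main__': go(*map(float,sys.argv[1:]))
E
python3 - <<'E'
from go import *
for i in range(4):
    go(.448,-.172,.182); r.grab_frame('side'); print(np.round(r.state()['joint_vel'],3))
E
```

```text
t 4.0167 pos [ 0.4464 -0.1847  0.2691] shift [ 0.0147 -0.0008  0.0868] turn [ 1.43  1.36 -0.97] F [-0.4  0.4  0.6] op 0.0849
[ 0.005  0.001 -0.    -0.009  0.001 -0.001]
t 4.0667 pos [ 0.4466 -0.1847  0.2693] shift [ 0.0149 -0.0011  0.087 ] turn [ 1.48  1.39 -0.96] F [ 0.7 -0.3 -0. ] op 0.0851
[ 0.006  0.003 -0.004 -0.009  0.001 -0.   ]
t 4.1167 pos [ 0.4467 -0.1846  0.2693] shift [ 0.0147 -0.0012  0.0869] turn [ 1.49  1.39 -0.94] F [0.1 0.1 0.4] op 0.0849
[ 0.003  0.002 -0.008 -0.003 -0.001  0.002]
t 4.1667 pos [ 0.4467 -0.1845  0.269 ] shift [ 0.0146 -0.0011  0.0867] turn [ 1.47  1.38 -0.93] F [-0.2  0.2 -0.9] op 0.0852
[ 0.005  0.004 -0.008 -0.004 -0.    -0.   ]
```

play_rows:
  delta_pos:
    - [0.007, 0, 0]
    - [0.0075, -0.001, 0]
    - [0, 0, 0]
    - [0, 0, 0]
    - [0, 0, 0.015]
    - [0, 0, 0.015]
    - [0, 0, 0.015]
    - [0, 0, 0]
    - [0, 0, 0]
    - [0, 0, 0]
  dr:
    - [0.7, 0.7, -0.5]
    - [0.7, 0.7, -0.5]
    - [0, 0, 0]
    - [0, 0, 0]
    - [0, 0, 0]
    - [0, 0, 0]
    - [0, 0, 0]
    - [0, 0, 0]
    - [0, 0, 0]
    - [0, 0, 0]
  fingers: [0.085, 0.085, 0.085, 0.085, 0.085, 0.085, 0.085, 0.085, 0.085, 0.085]

```text
time_s: 5.05
ee_pos: [0.4474, -0.1673, 0.2249]
ee_rot: [[-0.006, 1.0, 0.002], [1.0, 0.006, 0.001], [0.001, 0.002, -1.0]]
force: [-0.0, 0.8, -0.7]
opening: 0.0852
```

```bash
python3 go.py .448 -.172 .182
```

```text
t 5.05 pos [ 0.4474 -0.1673  0.2249] shift [-0.0047  0.0004  0.0429] turn [ 0.12 -0.06  0.37] F [-0.   0.8 -0.7] op 0.0852
```

play_rows:
  delta_pos:
    - [-0.004, 0, 0.014]
    - [0, 0, 0.014]
    - [0, 0, 0.0145]
    - [0, 0, 0]
    - [0, 0, 0]
    - [0, 0, 0]
    - [0, 0, 0]
    - [0, 0, 0]
    - [0, 0, 0]
    - [0, 0, 0]
    - [0, 0, 0]
  dr:
    - [0, 0, 0.3]
    - [0, 0, 0]
    - [0, 0, 0]
    - [0, 0, 0]
    - [0, 0, 0]
    - [0, 0, 0]
    - [0, 0, 0]
    - [0, 0, 0]
    - [0, 0, 0]
    - [0, 0, 0]
    - [0, 0, 0]
  fingers: [0.085, 0.085, 0.085, 0.085, 0.085, 0.05, 0.05, 0.05, 0.05, 0.05, 0.05]
  newtons: 50

```text
time_s: 5.97
ee_pos: [0.452, -0.1736, 0.1909]
ee_rot: [[-0.002, 1.0, 0.014], [1.0, 0.002, -0.006], [-0.006, 0.014, -1.0]]
force: [-0.8, 1.0, -1.4]
opening: 0.0553
```

```bash
python3 go.py .448 -.172 .182;python3 look.py wrist w2.png |grep red
```

```text
t 5.9667 pos [ 0.452  -0.1736  0.1909] shift [ 0.0017 -0.0041  0.0088] turn [0.82 0.35 0.09] F [-0.8  1.  -1.4] op 0.0553
wrist red ([0.4542, -0.1727, 0.0475], 59, [0.4542, -0.1716, 0.056, 0.055], 89.9, 13433)
```

play_rows:
  delta_pos:
    - [0, 0, -0.02]
    - [0, 0, -0.025]
    - [0, 0, -0.025]
    - [0, 0, -0.025]
    - [0, 0, 0]
    - [0.015, 0.004, 0]
    - [0.025, 0.006, 0]
    - [0.025, 0.006, 0]
    - [0.025, 0.006, 0]
    - [0.025, 0.006, 0]
    - [0.025, 0.006, 0]
    - [0.015, 0.004, 0]
    - [0, 0, 0]
    - [0, 0, 0]
    - [0, 0, 0]
  dr:
    - [0.4, 0.2, 0]
    - [0.4, 0.2, 0]
    - [0, 0, 0]
    - [0, 0, 0]
    - [0, 0, 0]
    - [0, 0, 0]
    - [0, 0, 0]
    - [0, 0, 0]
    - [0, 0, 0]
    - [0, 0, 0]
    - [0, 0, 0]
    - [0, 0, 0]
    - [0, 0, 0]
    - [0, 0, 0]
    - [0, 0, 0]
  fingers: [0.05, 0.05, 0.05, 0.05, 0.05, 0.05, 0.05, 0.05, 0.05, 0.05, 0.05, 0.05, 0.05, 0.05, 0.05]
  newtons: 60

```text
time_s: 7.27
ee_pos: [0.4884, -0.0121, 0.2825]
ee_rot: [[0.002, 1.0, -0.009], [1.0, -0.002, 0.004], [0.004, -0.009, -1.0]]
force: [0.1, -0.2, -1.2]
opening: 0.0545
```

```bash
cat >> seg.py <<'E'
def held(p,W,c):
    hsv=cv2.cvtColor(p,cv2.COLOR_RGB2HSV);a,b=H[c];h=hsv[...,0];k=(h>=a)&(h<=b)
    if c=='red':k|=h>174
    m=k&(hsv[...,1]>150)&(W[...,2]>.06)&(W[...,2]<.25)
    n,l,s,_=cv2.connectedComponentsWithStats(m.astype(np.uint8));i=1+np.argmax(s[1:,4])
    P=W[l==i];z=np.median(P[:,2]);Q=P[abs(P[:,2]-z)<.006].astype(np.float32)
    A=np.c_[Q[:,:2],np.ones(len(Q))];g=np.linalg.lstsq(A,Q[:,2],rcond=None)[0]
    (x,y),rad=cv2.minEnclosingCircle(Q[:,:2].copy());print('held',c,round(x,4),round(y,4),round(float(z),4),'d',round(2*rad,4),'slope',np.round(g[:2],3))
E
cat > hold.py <<'E'
import sys
from seg import *
from go import go
p,d,m=grab('wrist',sys.argv[2]);held(p,world(d,m),sys.argv[1]);go(*map(float,sys.argv[3:]))
E
python3 hold.py red w3.png .4935 -.0068 .236
```

```text
held red 0.487 -0.0098 0.139 d 0.0591 slope [-0.017 -0.013]
t 7.3167 pos [ 0.4883 -0.0124  0.2825] shift [0.0054 0.0056 0.0464] turn [-0.53 -0.21 -0.14] F [-0.2 -0.7 -1.7] op 0.0543
```

play_rows:
  delta_pos:
    - [0.003, 0.006, 0]
    - [0, 0, 0]
    - [0, 0, 0.012]
    - [0, 0, 0.012]
    - [0, 0, 0.012]
    - [0, 0, 0]
    - [0, 0, 0]
    - [0, 0, 0]
  dr:
    - [-0.5, -0.2, -0.1]
    - [0, 0, 0]
    - [0, 0, 0]
    - [0, 0, 0]
    - [0, 0, 0]
    - [0, 0, 0]
    - [0, 0, 0]
    - [0, 0, 0]
  fingers: [0.05, 0.05, 0.05, 0.05, 0.05, 0.05, 0.05, 0.05]

```text
time_s: 7.98
ee_pos: [0.4959, -0.0147, 0.2462]
ee_rot: [[0.01, 1.0, 0.004], [1.0, -0.01, -0.002], [-0.002, 0.004, -1.0]]
force: [-0.7, -0.3, -1.3]
opening: 0.0547
```

```bash
python3 hold.py red w4.png .4935 -.0068 .2335
```

```text
held red 0.4968 -0.0129 0.1027 d 0.0582 slope [-0.005 -0.018]
t 8.0333 pos [ 0.4961 -0.0147  0.2465] shift [ 0.0079 -0.0027  0.0129] turn [ 0.24  0.14 -0.55] F [-0.  -0.5 -1.6] op 0.0543
```

play_rows:
  delta_pos:
    - [0.006, -0.003, 0]
    - [0, 0, 0]
    - [0, 0, 0.005]
    - [0, 0, 0.005]
    - [0, 0, 0]
    - [0, 0, 0]
  dr:
    - [0.2, 0.1, -0.4]
    - [0, 0, 0]
    - [0, 0, 0]
    - [0, 0, 0]
    - [0, 0, 0]
    - [0, 0, 0]
  fingers: [0.05, 0.05, 0.05, 0.05, 0.05, 0.05]

```text
time_s: 8.53
ee_pos: [0.4941, -0.0082, 0.238]
ee_rot: [[0.002, 1.0, 0.005], [1.0, -0.002, -0.001], [-0.001, 0.005, -1.0]]
force: [0.8, -0.3, -1.7]
opening: 0.0546
```

```bash
python3 hold.py red w5.png .4935 -.0068 .2335
```

```text
held red 0.4948 -0.0066 0.0945 d 0.0592 slope [-0.001 -0.017]
t 8.5833 pos [ 0.494  -0.0082  0.2379] shift [ 0.0014 -0.0005  0.0044] turn [ 0.27  0.07 -0.11] F [-1.1 -0.1 -2.2] op 0.0542
```

play_rows:
  delta_pos:
    - [0, -0.001, 0.002]
    - [0, 0, 0.0015]
    - [0, 0, 0]
    - [0, 0, 0]
    - [0, 0, 0]
    - [0, 0, 0]
    - [0, 0, 0]
    - [0, 0, 0]
    - [0, 0, -0.01]
    - [0, 0, -0.02]
    - [0, 0, -0.025]
    - [0, 0, -0.025]
    - [0, 0, 0]
  dr:
    - [0.2, 0, 0]
    - [0, 0, 0]
    - [0, 0, 0]
    - [0, 0, 0]
    - [0, 0, 0]
    - [0, 0, 0]
    - [0, 0, 0]
    - [0, 0, 0]
    - [0, 0, 0]
    - [0, 0, 0]
    - [0, 0, 0]
    - [0, 0, 0]
    - [0, 0, 0]
  fingers: [0.05, 0.05, 0.05, 0.05, 0.072, 0.072, 0.072, 0.072, 0.072, 0.072, 0.072, 0.072, 0.072]

```text
time_s: 9.67
ee_pos: [0.4923, -0.0081, 0.3194]
ee_rot: [[0.002, 1.0, -0.0], [1.0, -0.002, -0.001], [-0.001, -0.0, -1.0]]
force: [1.0, -0.0, 0.2]
opening: 0.072
```

```bash
python3 hold.py red w6.png .4703 -.2853 .30;python3 look.py side s2.png |grep -v bay
```

```text
held red 0.4927 -0.005 0.0897 d 0.0557 slope [ 0.001 -0.012]
t 9.7167 pos [ 0.492  -0.0081  0.3176] shift [-0.2772 -0.021   0.0179] turn [-0.11  0.04 -0.12] F [ 0.6 -0.5 -0. ] op 0.0719
side red ([0.4927, -0.0082, 0.0456], 100, [0.4928, -0.0088, 0.0735, 0.0765], 3.0, 223)
side yellow ([0.585, -0.0012, 0.0444], 101, [0.5846, -0.0009, 0.072, 0.0753], 4.1, 539)
side yellow ([0.4689, -0.286, 0.046], 55, [0.4689, -0.2858, 0.0518, 0.0524], 33.2, 410)
side blue ([0.5781, 0.0922, 0.0441], 93, [0.5785, 0.0931, 0.07, 0.0748], 6.6, 170)
side blue ([0.5816, -0.3861, 0.0459], 53, [0.5813, -0.3855, 0.0506, 0.0496], 84.0, 472)
9.7667 [ 0.4913 -0.008   0.3158] yaw 89.88131436234151
```

play_rows:
  delta_pos:
    - [-0.015, -0.001, 0]
    - [-0.03, -0.002, 0]
    - [-0.03, -0.002, 0]
    - [-0.03, -0.002, 0]
    - [-0.03, -0.002, 0]
    - [-0.03, -0.002, 0]
    - [-0.03, -0.002, 0]
    - [-0.03, -0.002, 0]
    - [-0.03, -0.002, 0]
    - [-0.015, -0.001, 0]
    - [0, 0, 0]
    - [0, 0, 0]
    - [0, 0, 0]
    - [0, 0, 0]
  dr:
    - [0, 0, 0]
    - [0, 0, 0]
    - [0, 0, 0]
    - [0, 0, 0]
    - [0, 0, 0]
    - [0, 0, 0]
    - [0, 0, 0]
    - [0, 0, 0]
    - [0, 0, 0]
    - [0, 0, 0]
    - [0, 0, 0]
    - [0, 0, 0]
    - [0, 0, 0]
    - [0, 0, 0]
  fingers: [0.085, 0.085, 0.085, 0.085, 0.085, 0.085, 0.085, 0.085, 0.085, 0.085, 0.085, 0.085, 0.085, 0.085]

```text
time_s: 10.93
ee_pos: [0.4665, -0.2857, 0.3003]
ee_rot: [[-0.003, 1.0, -0.025], [1.0, 0.003, 0.014], [0.014, -0.025, -1.0]]
force: [0.6, 0.0, 0.3]
opening: 0.0847
```

```bash
python3 look.py wrist w7.png; python3 go.py .4695 -.2855 .186
```

```text
wrist yellow ([0.4693, -0.2837, 0.0457], 56, [0.4691, -0.2833, 0.0539, 0.0544], 3.4, 4312)
wrist green ([0.5807, -0.2837, 0.0457], 56, [0.5807, -0.2834, 0.0545, 0.0552], 64.0, 4631)
wrist blue ([0.5933, -0.3678, 0.0453], 38, [0.595, -0.3654, 0.0107, 0.0379], 56.2, 435)
10.9833 [ 0.4665 -0.2854  0.3003] yaw 90.16624647381832
t 10.9833 pos [ 0.4665 -0.2854  0.3003] shift [-0.0017  0.0059  0.1142] turn [-1.44 -0.8   0.18] F [-0.6  0.7 -0.1] op 0.0852
```

play_rows:
  delta_pos:
    - [0, 0.002, 0]
    - [0, 0.001, 0]
    - [0, 0, 0]
    - [0, 0, 0.02]
    - [0, 0, 0.02]
    - [0, 0, 0.02]
    - [0, 0, 0.02]
    - [0, 0, 0]
    - [0, 0, 0]
    - [0, 0, 0]
  dr:
    - [-0.7, -0.4, 0.1]
    - [-0.7, -0.4, 0.1]
    - [0, 0, 0]
    - [0, 0, 0]
    - [0, 0, 0]
    - [0, 0, 0]
    - [0, 0, 0]
    - [0, 0, 0]
    - [0, 0, 0]
    - [0, 0, 0]
  fingers: [0.085, 0.085, 0.085, 0.085, 0.085, 0.085, 0.085, 0.085, 0.085, 0.085]

```text
time_s: 11.82
ee_pos: [0.4727, -0.2805, 0.2215]
ee_rot: [[-0.008, 1.0, 0.009], [1.0, 0.008, -0.005], [-0.006, 0.009, -1.0]]
force: [-0.6, -0.2, 0.8]
opening: 0.085
```

```bash
python3 go.py .4693 -.2845 .186
```

```text
t 11.8167 pos [ 0.4727 -0.2805  0.2215] shift [-0.0038 -0.0037  0.0355] turn [0.5  0.31 0.47] F [-0.6 -0.2  0.8] op 0.085
```

play_rows:
  delta_pos:
    - [-0.003, -0.003, 0.01]
    - [0, 0, 0.014]
    - [0, 0, 0.014]
    - [0, 0, 0]
    - [0, 0, 0]
    - [0, 0, 0]
    - [0, 0, 0]
    - [0, 0, 0]
    - [0, 0, 0]
    - [0, 0, 0]
    - [0, 0, 0]
  dr:
    - [0.5, 0.3, 0.4]
    - [0, 0, 0]
    - [0, 0, 0]
    - [0, 0, 0]
    - [0, 0, 0]
    - [0, 0, 0]
    - [0, 0, 0]
    - [0, 0, 0]
    - [0, 0, 0]
    - [0, 0, 0]
    - [0, 0, 0]
  fingers: [0.085, 0.085, 0.085, 0.085, 0.085, 0.05, 0.05, 0.05, 0.05, 0.05, 0.05]

```text
time_s: 12.73
ee_pos: [0.4729, -0.2875, 0.1911]
ee_rot: [[0.001, 1.0, 0.01], [1.0, -0.001, -0.01], [-0.01, 0.01, -1.0]]
force: [0.2, 0.4, -1.5]
opening: 0.0542
```

play_rows:
  delta_pos:
    - [0, 0, -0.01]
    - [0, 0, -0.02]
    - [0, 0, -0.025]
    - [0, 0, -0.025]
    - [0, 0, -0.02]
    - [0, 0, 0]
    - [0, 0, 0]
  dr:
    - [0, 0, 0]
    - [0, 0, 0]
    - [0, 0, 0]
    - [0, 0, 0]
    - [0, 0, 0]
    - [0, 0, 0]
    - [0, 0, 0]
  fingers: [0.05, 0.05, 0.05, 0.05, 0.05, 0.05, 0.05]

```text
time_s: 13.32
ee_pos: [0.4704, -0.285, 0.2961]
ee_rot: [[0.0, 1.0, 0.005], [1.0, -0.0, -0.006], [-0.006, 0.005, -1.0]]
force: [-0.0, 0.3, -3.1]
opening: 0.0546
```

```bash
python3 hold.py yellow w8.png .5853 -.0004 .28
```

```text
held yellow 0.4717 -0.2825 0.1522 d 0.0583 slope [-0.    -0.018]
t 13.3667 pos [ 0.4707 -0.2852  0.2962] shift [0.2849 0.1145 0.0151] turn [ 0.35  0.35 -0.01] F [-0.  -0.3 -1.3] op 0.0547
```

play_rows:
  delta_pos:
    - [0.015, 0.006, 0]
    - [0.03, 0.012, 0]
    - [0.03, 0.012, 0]
    - [0.03, 0.012, 0]
    - [0.03, 0.012, 0]
    - [0.03, 0.012, 0]
    - [0.03, 0.012, 0]
    - [0.03, 0.012, 0]
    - [0.03, 0.012, 0]
    - [0.015, 0.006, 0]
    - [0.005, 0.002, 0]
    - [0, 0, 0]
    - [0, 0, 0]
    - [0, 0, 0]
    - [0, 0, 0]
  dr:
    - [0.3, 0.3, 0]
    - [0, 0, 0]
    - [0, 0, 0]
    - [0, 0, 0]
    - [0, 0, 0]
    - [0, 0, 0]
    - [0, 0, 0]
    - [0, 0, 0]
    - [0, 0, 0]
    - [0, 0, 0]
    - [0, 0, 0]
    - [0, 0, 0]
    - [0, 0, 0]
    - [0, 0, 0]
    - [0, 0, 0]
  fingers: [0.05, 0.05, 0.05, 0.05, 0.05, 0.05, 0.05, 0.05, 0.05, 0.05, 0.05, 0.05, 0.05, 0.05, 0.05]

```text
time_s: 14.62
ee_pos: [0.5786, -0.0001, 0.274]
ee_rot: [[0.008, 1.0, -0.03], [1.0, -0.008, 0.004], [0.004, -0.03, -1.0]]
force: [-0.2, 0.1, -2.4]
opening: 0.0544
```

```bash
python3 hold.py yellow w9.png .5853 -.0004 .234
```

```text
held yellow 0.5737 0.0039 0.1301 d 0.0583 slope [-0.034 -0.009]
t 14.6667 pos [ 5.785e-01 -3.000e-04  2.740e-01] shift [-0.0002  0.0079  0.0398] turn [-1.7  -0.22 -0.46] F [-0.4 -0.6 -1.4] op 0.0543
```

play_rows:
  delta_pos:
    - [-0.001, 0.003, 0]
    - [-0.001, 0.003, 0]
    - [0, 0, 0]
    - [0, 0, 0.009]
    - [0, 0, 0.009]
    - [0, 0, 0.009]
    - [0, 0, 0]
    - [0, 0, 0]
    - [0, 0, 0]
  dr:
    - [-0.8, -0.1, -0.2]
    - [-0.8, -0.1, -0.2]
    - [0, 0, 0]
    - [0, 0, 0]
    - [0, 0, 0]
    - [0, 0, 0]
    - [0, 0, 0]
    - [0, 0, 0]
    - [0, 0, 0]
  fingers: [0.05, 0.05, 0.05, 0.05, 0.05, 0.05, 0.05, 0.05, 0.05]

```text
time_s: 15.42
ee_pos: [0.5842, -0.0061, 0.2436]
ee_rot: [[0.006, 1.0, 0.0], [1.0, -0.006, -0.001], [-0.001, 0.0, -1.0]]
force: [-0.0, -0.2, -2.4]
opening: 0.0543
```

```bash
python3 hold.py yellow w10.png .5853 -.0004 .234
```

```text
held yellow 0.5842 -0.0029 0.0997 d 0.0582 slope [-0.005 -0.013]
t 15.4667 pos [ 0.5843 -0.0061  0.2437] shift [0.0057 0.001  0.0097] turn [ 0.04  0.04 -0.32] F [ 0.7 -0.  -1.2] op 0.0543
```

play_rows:
  delta_pos:
    - [0.002, 0.001, 0.003]
    - [0, 0, 0.003]
    - [0, 0, 0.002]
    - [0, 0, 0.001]
    - [0, 0, 0]
    - [0, 0, 0]
    - [0, 0, 0]
    - [0, 0, 0]
    - [0, 0, 0]
    - [0, 0, 0]
    - [0, 0, -0.01]
    - [0, 0, -0.02]
    - [0, 0, -0.025]
    - [0, 0, -0.025]
    - [0, 0, 0]
  dr:
    - [0, 0, -0.2]
    - [0, 0, 0]
    - [0, 0, 0]
    - [0, 0, 0]
    - [0, 0, 0]
    - [0, 0, 0]
    - [0, 0, 0]
    - [0, 0, 0]
    - [0, 0, 0]
    - [0, 0, 0]
    - [0, 0, 0]
    - [0, 0, 0]
    - [0, 0, 0]
    - [0, 0, 0]
    - [0, 0, 0]
  fingers: [0.05, 0.05, 0.05, 0.05, 0.05, 0.05, 0.072, 0.072, 0.072, 0.072, 0.072, 0.072, 0.072, 0.072, 0.072]

```text
time_s: 16.72
ee_pos: [0.5857, -0.0036, 0.3211]
ee_rot: [[0.001, 1.0, 0.003], [1.0, -0.001, -0.001], [-0.001, 0.003, -1.0]]
force: [0.7, -0.1, 0.5]
opening: 0.0722
```

```bash
python3 hold.py yellow w11.png .582 -.285 .30;python3 - <<'E'
from seg import *
p,d,m=grab('scene','s3.png')
for c,L in lids(p,world(d,m),.036,.056).items():
    for l in L:
        if l[0][1]<-.1:print(c,l)
E
```

```text
held yellow 0.5863 0.001 0.0897 d 0.0558 slope [ 0.001 -0.012]
t 16.7667 pos [ 0.5853 -0.0036  0.3192] shift [-0.2814 -0.003   0.0195] turn [ 0.11  0.04 -0.08] F [-0.3 -0.5 -0.4] op 0.0719
green ([0.5828, -0.2861, 0.0457], 56, [0.5836, -0.2865, 0.0508, 0.0525], 61.5, 354)
blue ([0.5828, -0.3856, 0.0456], 56, [0.5835, -0.3857, 0.052, 0.0533], 85.6, 429)
```

play_rows:
  delta_pos:
    - [-0.015, 0, 0]
    - [-0.03, 0, 0]
    - [-0.03, 0, 0]
    - [-0.03, 0, 0]
    - [-0.03, 0, 0]
    - [-0.03, 0, 0]
    - [-0.03, 0, 0]
    - [-0.03, 0, 0]
    - [-0.03, 0, 0]
    - [-0.015, 0, 0]
    - [-0.005, 0, 0]
    - [0, 0, 0]
    - [0, 0, 0]
    - [0, 0, 0]
    - [0, 0, 0]
  dr:
    - [0, 0, 0]
    - [0, 0, 0]
    - [0, 0, 0]
    - [0, 0, 0]
    - [0, 0, 0]
    - [0, 0, 0]
    - [0, 0, 0]
    - [0, 0, 0]
    - [0, 0, 0]
    - [0, 0, 0]
    - [0, 0, 0]
    - [0, 0, 0]
    - [0, 0, 0]
    - [0, 0, 0]
    - [0, 0, 0]
  fingers: [0.085, 0.085, 0.085, 0.085, 0.085, 0.085, 0.085, 0.085, 0.085, 0.085, 0.085, 0.085, 0.085, 0.085, 0.085]

```text
time_s: 18.07
ee_pos: [0.5803, -0.2836, 0.3026]
ee_rot: [[-0.007, 1.0, -0.022], [1.0, 0.007, 0.013], [0.013, -0.022, -1.0]]
force: [-0.1, -0.4, 0.3]
opening: 0.085
```

```bash
python3 look.py wrist w12.png; python3 go.py .582 -.285 .186
```

```text
wrist green ([0.5813, -0.2833, 0.0457], 56, [0.5815, -0.2834, 0.055, 0.0538], 89.6, 4188)
wrist blue ([0.5815, -0.3827, 0.0456], 57, [0.5818, -0.3824, 0.0539, 0.0553], 9.3, 3154)
18.1167 [ 0.5804 -0.2834  0.3027] yaw 90.39985930094554
t 18.1167 pos [ 0.5804 -0.2834  0.3027] shift [-0.0032  0.0041  0.1166] turn [-1.23 -0.76  0.41] F [-0.1 -0.   0.5] op 0.0849
```

play_rows:
  delta_pos:
    - [-0.003, 0, 0]
    - [-0.001, 0, 0]
    - [0, 0, 0]
    - [0, 0, 0.02]
    - [0, 0, 0.02]
    - [0, 0, 0.02]
    - [0, 0, 0.02]
    - [0, 0, 0]
    - [0, 0, 0]
    - [0, 0, 0]
  dr:
    - [-0.6, -0.4, 0.2]
    - [-0.6, -0.3, 0.2]
    - [0, 0, 0]
    - [0, 0, 0]
    - [0, 0, 0]
    - [0, 0, 0]
    - [0, 0, 0]
    - [0, 0, 0]
    - [0, 0, 0]
    - [0, 0, 0]
  fingers: [0.085, 0.085, 0.085, 0.085, 0.085, 0.085, 0.085, 0.085, 0.085, 0.085]

```text
time_s: 18.95
ee_pos: [0.5827, -0.284, 0.225]
ee_rot: [[-0.005, 1.0, 0.01], [1.0, 0.005, -0.004], [-0.004, 0.01, -1.0]]
force: [0.6, 0.1, 0.5]
opening: 0.085
```

```bash
python3 go.py .5815 -.2845 .186
```

```text
t 18.95 pos [ 0.5827 -0.284   0.225 ] shift [-0.0003 -0.0016  0.039 ] turn [0.55 0.24 0.3 ] F [0.6 0.1 0.5] op 0.085
```

play_rows:
  delta_pos:
    - [0, -0.002, 0.012]
    - [0, 0, 0.014]
    - [0, 0, 0.014]
    - [0, 0, 0]
    - [0, 0, 0]
    - [0, 0, 0]
    - [0, 0, 0]
    - [0, 0, 0]
    - [0, 0, 0]
    - [0, 0, 0]
    - [0, 0, 0]
  dr:
    - [0.5, 0.2, 0.3]
    - [0, 0, 0]
    - [0, 0, 0]
    - [0, 0, 0]
    - [0, 0, 0]
    - [0, 0, 0]
    - [0, 0, 0]
    - [0, 0, 0]
    - [0, 0, 0]
    - [0, 0, 0]
    - [0, 0, 0]
  fingers: [0.085, 0.085, 0.085, 0.085, 0.085, 0.05, 0.05, 0.05, 0.05, 0.05, 0.05]

```text
time_s: 19.87
ee_pos: [0.5847, -0.2868, 0.1936]
ee_rot: [[0.002, 1.0, 0.013], [1.0, -0.002, -0.009], [-0.009, 0.013, -1.0]]
force: [0.6, -0.2, -1.0]
opening: 0.0547
```

play_rows:
  delta_pos:
    - [0, 0, -0.01]
    - [0, 0, -0.02]
    - [0, 0, -0.025]
    - [0, 0, -0.025]
    - [0, 0, -0.025]
    - [0, 0, -0.02]
    - [0, 0, 0]
    - [0, 0, 0]
  dr:
    - [0, 0, 0]
    - [0, 0, 0]
    - [0, 0, 0]
    - [0, 0, 0]
    - [0, 0, 0]
    - [0, 0, 0]
    - [0, 0, 0]
    - [0, 0, 0]
  fingers: [0.05, 0.05, 0.05, 0.05, 0.05, 0.05, 0.05, 0.05]

```text
time_s: 20.53
ee_pos: [0.5815, -0.2846, 0.3257]
ee_rot: [[0.001, 1.0, 0.009], [1.0, -0.001, -0.006], [-0.006, 0.009, -1.0]]
force: [0.3, 0.5, -1.9]
opening: 0.0545
```

```bash
python3 hold.py green w13.png .4871 .085 .30
```

```text
held green 0.5831 -0.2824 0.1801 d 0.0576 slope [ 0.002 -0.018]
t 20.5833 pos [ 0.5817 -0.2846  0.3259] shift [ 0.3697 -0.0953  0.0225] turn [ 0.57  0.39 -0.08] F [-0.  -0.2 -0.3] op 0.0546
```

play_rows:
  delta_pos:
    - [0.015, -0.004, 0]
    - [0.03, -0.008, 0]
    - [0.03, -0.008, 0]
    - [0.03, -0.008, 0]
    - [0.03, -0.008, 0]
    - [0.03, -0.008, 0]
    - [0.03, -0.008, 0]
    - [0.03, -0.008, 0]
    - [0.03, -0.008, 0]
    - [0.03, -0.008, 0]
    - [0.03, -0.008, 0]
    - [0.03, -0.008, 0]
    - [0.015, -0.004, 0]
    - [0, 0, 0]
    - [0, 0, 0]
    - [0, 0, 0]
    - [0, 0, 0]
  dr:
    - [0.5, 0.3, 0]
    - [0, 0, 0]
    - [0, 0, 0]
    - [0, 0, 0]
    - [0, 0, 0]
    - [0, 0, 0]
    - [0, 0, 0]
    - [0, 0, 0]
    - [0, 0, 0]
    - [0, 0, 0]
    - [0, 0, 0]
    - [0, 0, 0]
    - [0, 0, 0]
    - [0, 0, 0]
    - [0, 0, 0]
    - [0, 0, 0]
    - [0, 0, 0]
  fingers: [0.05, 0.05, 0.05, 0.05, 0.05, 0.05, 0.05, 0.05, 0.05, 0.05, 0.05, 0.05, 0.05, 0.05, 0.05, 0.05, 0.05]

```text
time_s: 22.0
ee_pos: [0.4627, 0.0992, 0.303]
ee_rot: [[0.0, 0.999, -0.049], [1.0, 0.0, 0.01], [0.01, -0.049, -0.999]]
force: [-1.3, -1.1, -1.2]
opening: 0.0544
```

```bash
python3 hold.py green w14.png .4871 .085 .236
```

```text
held green 0.4558 0.1042 0.1577 d 0.0564 slope [-0.055 -0.005]
t 22.05 pos [0.4628 0.099  0.3031] shift [-0.0146  0.0275  0.0657] turn [-2.79 -0.55 -0.03] F [-0.7  0.1 -1.4] op 0.0545
```

play_rows:
  delta_pos:
    - [-0.005, 0.007, 0]
    - [-0.005, 0.007, 0]
    - [-0.005, 0.007, 0]
    - [0, 0, 0]
    - [0, 0, 0]
    - [0, 0, 0.012]
    - [0, 0, 0.012]
    - [0, 0, 0.012]
    - [0, 0, 0]
    - [0, 0, 0]
    - [0, 0, 0]
  dr:
    - [-0.9, -0.2, 0]
    - [-0.9, -0.2, 0]
    - [-0.9, -0.1, 0]
    - [0, 0, 0]
    - [0, 0, 0]
    - [0, 0, 0]
    - [0, 0, 0]
    - [0, 0, 0]
    - [0, 0, 0]
    - [0, 0, 0]
    - [0, 0, 0]
  fingers: [0.05, 0.05, 0.05, 0.05, 0.05, 0.05, 0.05, 0.05, 0.05, 0.05, 0.05]

```text
time_s: 22.97
ee_pos: [0.4897, 0.0771, 0.2666]
ee_rot: [[0.01, 1.0, 0.008], [1.0, -0.01, -0.001], [-0.001, 0.008, -1.0]]
force: [0.2, 0.5, -1.0]
opening: 0.0544
```

```bash
python3 hold.py green w15.png .4871 .085 .236
```

```text
held green 0.4917 0.0808 0.1211 d 0.0569 slope [ 0.    -0.014]
t 23.0167 pos [0.4899 0.0772 0.2669] shift [ 0.0078 -0.0032  0.0309] turn [ 0.52  0.04 -0.58] F [ 0.   0.5 -0.7] op 0.0542
```

play_rows:
  delta_pos:
    - [0.004, -0.003, 0]
    - [0, 0, 0]
    - [0, 0, 0.008]
    - [0, 0, 0.008]
    - [0, 0, 0.006]
    - [0, 0, 0]
    - [0, 0, 0]
    - [0, 0, 0]
  dr:
    - [0.5, 0, -0.5]
    - [0, 0, 0]
    - [0, 0, 0]
    - [0, 0, 0]
    - [0, 0, 0]
    - [0, 0, 0]
    - [0, 0, 0]
    - [0, 0, 0]
  fingers: [0.05, 0.05, 0.05, 0.05, 0.05, 0.05, 0.05, 0.05]

```text
time_s: 23.68
ee_pos: [0.4874, 0.082, 0.2443]
ee_rot: [[-0.0, 1.0, 0.002], [1.0, 0.0, -0.0], [-0.0, 0.002, -1.0]]
force: [-0.2, 0.0, -1.1]
opening: 0.0546
```

```bash
python3 hold.py green w16.png .4871 .085 .236
```

```text
held green 0.4888 0.0858 0.0987 d 0.0575 slope [-0.006 -0.013]
t 23.7333 pos [0.4874 0.082  0.2444] shift [ 0.003  -0.0003  0.0084] turn [0.15 0.03 0.01] F [-0.7 -0.5 -1.3] op 0.0548
```

play_rows:
  delta_pos:
    - [0, -0.001, 0.003]
    - [0, 0, 0.003]
    - [0, 0, 0.002]
    - [0, 0, 0]
    - [0, 0, 0]
    - [0, 0, 0]
    - [0, 0, 0]
    - [0, 0, 0]
    - [0, 0, 0]
    - [0, 0, -0.01]
    - [0, 0, -0.02]
    - [0, 0, -0.025]
    - [0, 0, -0.025]
    - [0, 0, 0]
  dr:
    - [0.1, 0, 0]
    - [0, 0, 0]
    - [0, 0, 0]
    - [0, 0, 0]
    - [0, 0, 0]
    - [0, 0, 0]
    - [0, 0, 0]
    - [0, 0, 0]
    - [0, 0, 0]
    - [0, 0, 0]
    - [0, 0, 0]
    - [0, 0, 0]
    - [0, 0, 0]
    - [0, 0, 0]
  fingers: [0.05, 0.05, 0.05, 0.05, 0.05, 0.072, 0.072, 0.072, 0.072, 0.072, 0.072, 0.072, 0.072, 0.072]

```text
time_s: 24.9
ee_pos: [0.4859, 0.0819, 0.3214]
ee_rot: [[0.0, 1.0, 0.0], [1.0, -0.0, -0.0], [-0.0, 0.0, -1.0]]
force: [-0.2, 0.1, 1.1]
opening: 0.0722
```

```bash
python3 hold.py green w17.png .5818 -.384 .31;python3 - <<'E'
from seg import *
p,d,m=grab('scene','s4.png')
for c,L in lids(p,world(d,m),.036,.056).items():
    for l in L:
        if l[0][1]<-.1:print(c,l)
E
```

```text
held green 0.4867 0.0856 0.0896 d 0.0561 slope [ 0.002 -0.012]
t 24.95 pos [0.4855 0.0818 0.3196] shift [-0.4658  0.0963  0.0097] turn [-0.08  0.03 -0.  ] F [0.4 0.1 0.1] op 0.0722
blue ([0.5833, -0.3861, 0.0458], 56, [0.5839, -0.3862, 0.0514, 0.054], 74.5, 429)
```

play_rows:
  delta_pos:
    - [-0.015, 0.002, 0]
    - [-0.03, 0.005, 0]
    - [-0.03, 0.005, 0]
    - [-0.03, 0.005, 0]
    - [-0.03, 0.005, 0]
    - [-0.03, 0.005, 0]
    - [-0.03, 0.005, 0]
    - [-0.03, 0.005, 0]
    - [-0.03, 0.005, 0]
    - [-0.03, 0.005, 0]
    - [-0.03, 0.005, 0]
    - [-0.03, 0.005, 0]
    - [-0.03, 0.005, 0]
    - [-0.03, 0.005, 0]
    - [-0.03, 0.005, 0]
    - [-0.015, 0.005, 0]
    - [0, 0, 0]
    - [0, 0, 0]
    - [0, 0, 0]
    - [0, 0, 0]
  dr:
    - [0, 0, 0]
    - [0, 0, 0]
    - [0, 0, 0]
    - [0, 0, 0]
    - [0, 0, 0]
    - [0, 0, 0]
    - [0, 0, 0]
    - [0, 0, 0]
    - [0, 0, 0]
    - [0, 0, 0]
    - [0, 0, 0]
    - [0, 0, 0]
    - [0, 0, 0]
    - [0, 0, 0]
    - [0, 0, 0]
    - [0, 0, 0]
    - [0, 0, 0]
    - [0, 0, 0]
    - [0, 0, 0]
    - [0, 0, 0]
  fingers: [0.085, 0.085, 0.085, 0.085, 0.085, 0.085, 0.085, 0.085, 0.085, 0.085, 0.085, 0.085, 0.085, 0.085, 0.085, 0.085, 0.085, 0.085, 0.085, 0.085]

```text
time_s: 26.67
ee_pos: [0.5561, -0.3845, 0.287]
ee_rot: [[-0.004, 0.999, -0.04], [1.0, 0.005, 0.021], [0.021, -0.04, -0.999]]
force: [-0.7, 0.3, 0.3]
opening: 0.0848
```

```bash
python3 look.py wrist w18.png; python3 go.py .582 -.384 .186
```

```text
wrist blue ([0.5811, -0.3829, 0.0457], 56, [0.5814, -0.3826, 0.0541, 0.0544], 25.0, 4800)
26.7167 [ 0.5561 -0.3842  0.287 ] yaw 90.2540564905399
t 26.7167 pos [ 0.5561 -0.3842  0.287 ] shift [-0.002   0.03    0.0999] turn [-2.3  -1.22  0.28] F [-0.4  0.8  1.1] op 0.0853
```

play_rows:
  delta_pos:
    - [-0.001, 0.008, 0]
    - [-0.001, 0.008, 0]
    - [-0.001, 0.006, 0]
    - [0, 0, 0]
    - [0, 0, 0]
    - [0, 0, 0.02]
    - [0, 0, 0.02]
    - [0, 0, 0.015]
    - [0, 0, 0]
    - [0, 0, 0]
    - [0, 0, 0]
  dr:
    - [-0.8, -0.4, 0.1]
    - [-0.8, -0.4, 0.1]
    - [-0.7, -0.4, 0]
    - [0, 0, 0]
    - [0, 0, 0]
    - [0, 0, 0]
    - [0, 0, 0]
    - [0, 0, 0]
    - [0, 0, 0]
    - [0, 0, 0]
    - [0, 0, 0]
  fingers: [0.085, 0.085, 0.085, 0.085, 0.085, 0.085, 0.085, 0.085, 0.085, 0.085, 0.085]

```text
time_s: 27.63
ee_pos: [0.5831, -0.3831, 0.2341]
ee_rot: [[-0.007, 1.0, 0.009], [1.0, 0.008, -0.005], [-0.005, 0.009, -1.0]]
force: [0.5, -1.3, 0.8]
opening: 0.0853
```

```bash
python3 go.py .5815 -.384 .186
```

```text
t 27.6333 pos [ 0.5831 -0.3831  0.2341] shift [-0.0006 -0.0021  0.0481] turn [0.53 0.29 0.43] F [ 0.5 -1.3  0.8] op 0.0853
```

play_rows:
  delta_pos:
    - [0, -0.002, 0.012]
    - [0, 0, 0.018]
    - [0, 0, 0.016]
    - [0, 0, 0.004]
    - [0, 0, 0]
    - [0, 0, 0]
    - [0, 0, 0]
    - [0, 0, 0]
    - [0, 0, 0]
    - [0, 0, 0]
    - [0, 0, 0]
  dr:
    - [0.5, 0.2, 0.3]
    - [0, 0, 0]
    - [0, 0, 0]
    - [0, 0, 0]
    - [0, 0, 0]
    - [0, 0, 0]
    - [0, 0, 0]
    - [0, 0, 0]
    - [0, 0, 0]
    - [0, 0, 0]
    - [0, 0, 0]
  fingers: [0.085, 0.085, 0.085, 0.085, 0.085, 0.05, 0.05, 0.05, 0.05, 0.05, 0.05]

```text
time_s: 28.55
ee_pos: [0.5837, -0.3861, 0.1911]
ee_rot: [[-0.0, 1.0, 0.01], [1.0, 0.0, -0.01], [-0.01, 0.01, -1.0]]
force: [-0.3, -0.2, -1.3]
opening: 0.0543
```

play_rows:
  delta_pos:
    - [0, 0, -0.01]
    - [0, 0, -0.02]
    - [0, 0, -0.025]
    - [0, 0, -0.025]
    - [0, 0, -0.025]
    - [0, 0, -0.025]
    - [0, 0, 0]
    - [0, 0, 0]
  dr:
    - [0, 0, 0]
    - [0, 0, 0]
    - [0, 0, 0]
    - [0, 0, 0]
    - [0, 0, 0]
    - [0, 0, 0]
    - [0, 0, 0]
    - [0, 0, 0]
  fingers: [0.05, 0.05, 0.05, 0.05, 0.05, 0.05, 0.05, 0.05]

```text
time_s: 29.22
ee_pos: [0.5812, -0.3835, 0.3285]
ee_rot: [[-0.0, 1.0, 0.006], [1.0, 0.001, -0.007], [-0.007, 0.006, -1.0]]
force: [0.1, 0.5, -1.9]
opening: 0.0545
```

```bash
python3 hold.py blue w19.png .5789 .0914 .30
```

```text
held blue 0.5826 -0.3818 0.1855 d 0.0584 slope [ 0.001 -0.019]
t 29.2667 pos [ 0.5814 -0.3837  0.329 ] shift [ 0.4753 -0.0025  0.0252] turn [0.4  0.46 0.03] F [ 0.5 -0.2 -0.6] op 0.0547
```

play_rows:
  delta_pos:
    - [0.015, 0, 0]
    - [0.03, 0, -0.001]
    - [0.03, 0, -0.001]
    - [0.03, 0, -0.001]
    - [0.03, 0, -0.001]
    - [0.03, 0, -0.001]
    - [0.03, 0, -0.001]
    - [0.03, 0.001, -0.001]
    - [0.03, 0.001, -0.001]
    - [0.03, 0.001, -0.001]
    - [0.03, 0.001, -0.001]
    - [0.03, 0.001, -0.001]
    - [0.03, 0.001, -0.001]
    - [0.03, 0.001, -0.001]
    - [0.03, 0.001, -0.001]
    - [0.02, 0.001, 0]
    - [0, 0, 0]
    - [0, 0, 0]
    - [0, 0, 0]
    - [0, 0, 0]
  dr:
    - [0.4, 0.4, 0]
    - [0, 0, 0]
    - [0, 0, 0]
    - [0, 0, 0]
    - [0, 0, 0]
    - [0, 0, 0]
    - [0, 0, 0]
    - [0, 0, 0]
    - [0, 0, 0]
    - [0, 0, 0]
    - [0, 0, 0]
    - [0, 0, 0]
    - [0, 0, 0]
    - [0, 0, 0]
    - [0, 0, 0]
    - [0, 0, 0]
    - [0, 0, 0]
    - [0, 0, 0]
    - [0, 0, 0]
    - [0, 0, 0]
  fingers: [0.05, 0.05, 0.05, 0.05, 0.05, 0.05, 0.05, 0.05, 0.05, 0.05, 0.05, 0.05, 0.05, 0.05, 0.05, 0.05, 0.05, 0.05, 0.05, 0.05]

```text
time_s: 30.93
ee_pos: [0.5723, 0.1042, 0.3133]
ee_rot: [[-0.003, 0.998, -0.059], [1.0, 0.004, 0.017], [0.017, -0.059, -0.998]]
force: [0.1, 0.0, -1.3]
opening: 0.0543
```

```bash
python3 hold.py blue w20.png .5789 .0914 .233
```

```text
held blue 0.5632 0.1094 0.1707 d 0.058 slope [-0.061  0.003]
t 30.9833 pos [0.5722 0.1039 0.3132] shift [-0.0139  0.0114  0.0795] turn [-3.4  -1.    0.16] F [-0.   0.2 -1.9] op 0.0548
```

play_rows:
  delta_pos:
    - [-0.004, 0.0015, 0]
    - [-0.004, 0.0015, 0]
    - [-0.004, 0.0015, 0]
    - [0, 0, 0]
    - [0, 0, 0]
    - [0, 0, 0.015]
    - [0, 0, 0.015]
    - [0, 0, 0.015]
    - [0, 0, 0]
    - [0, 0, 0]
    - [0, 0, 0]
  dr:
    - [-1, -0.3, 0]
    - [-1, -0.3, 0]
    - [-1, -0.2, 0]
    - [0, 0, 0]
    - [0, 0, 0]
    - [0, 0, 0]
    - [0, 0, 0]
    - [0, 0, 0]
    - [0, 0, 0]
    - [0, 0, 0]
    - [0, 0, 0]
  fingers: [0.05, 0.05, 0.05, 0.05, 0.05, 0.05, 0.05, 0.05, 0.05, 0.05, 0.05]

```text
time_s: 31.9
ee_pos: [0.5784, 0.0851, 0.269]
ee_rot: [[0.006, 1.0, 0.003], [1.0, -0.006, 0.001], [0.002, 0.003, -1.0]]
force: [0.1, 0.8, -1.3]
opening: 0.0545
```

```bash
python3 hold.py blue w21.png .5789 .0914 .233
```

```text
held blue 0.5789 0.0879 0.1261 d 0.0583 slope [-0.001 -0.012]
t 31.95 pos [0.5787 0.0851 0.2694] shift [0.0063 0.     0.0364] turn [ 0.25 -0.08 -0.37] F [-0.2  0.5 -1.6] op 0.0544
```

play_rows:
  delta_pos:
    - [0.003, 0, 0]
    - [0, 0, 0]
    - [0, 0, 0.009]
    - [0, 0, 0.009]
    - [0, 0, 0.009]
    - [0, 0, 0]
    - [0, 0, 0]
    - [0, 0, 0]
  dr:
    - [0.2, 0, -0.3]
    - [0, 0, 0]
    - [0, 0, 0]
    - [0, 0, 0]
    - [0, 0, 0]
    - [0, 0, 0]
    - [0, 0, 0]
    - [0, 0, 0]
  fingers: [0.05, 0.05, 0.05, 0.05, 0.05, 0.05, 0.05, 0.05]

```text
time_s: 32.62
ee_pos: [0.5799, 0.0888, 0.242]
ee_rot: [[0.0, 1.0, 0.005], [1.0, -0.0, 0.002], [0.002, 0.005, -1.0]]
force: [0.0, 0.3, -2.2]
opening: 0.0544
```

```bash
python3 hold.py blue w22.png .5789 .0914 .233
```

```text
held blue 0.5806 0.0913 0.0991 d 0.0585 slope [-0.    -0.012]
t 32.6667 pos [0.5799 0.0888 0.2422] shift [ 0.0026 -0.0011  0.0092] turn [ 0.29 -0.1  -0.01] F [-0.5  0.4 -2.2] op 0.0547
```

play_rows:
  delta_pos:
    - [0, -0.001, 0.003]
    - [0, 0, 0.003]
    - [0, 0, 0.002]
    - [0, 0, 0]
    - [0, 0, 0]
    - [0, 0, 0]
    - [0, 0, 0]
    - [0, 0, 0]
    - [0, 0, 0]
    - [0, 0, -0.01]
    - [0, 0, -0.02]
    - [0, 0, -0.025]
    - [0, 0, -0.025]
    - [0, 0, 0]
    - [0, 0, 0]
  dr:
    - [0.2, 0, 0]
    - [0, 0, 0]
    - [0, 0, 0]
    - [0, 0, 0]
    - [0, 0, 0]
    - [0, 0, 0]
    - [0, 0, 0]
    - [0, 0, 0]
    - [0, 0, 0]
    - [0, 0, 0]
    - [0, 0, 0]
    - [0, 0, 0]
    - [0, 0, 0]
    - [0, 0, 0]
    - [0, 0, 0]
  fingers: [0.05, 0.05, 0.05, 0.05, 0.05, 0.072, 0.072, 0.072, 0.072, 0.072, 0.072, 0.072, 0.072, 0.072, 0.072]

```text
time_s: 33.92
ee_pos: [0.5791, 0.0886, 0.3217]
ee_rot: [[0.0, 1.0, 0.005], [1.0, -0.0, 0.002], [0.002, 0.005, -1.0]]
force: [0.1, -1.6, 0.0]
opening: 0.072
```

play_rows:
  delta_pos:
    - [0.01, -0.004, 0]
    - [0.02, -0.01, 0]
    - [0.025, -0.013, 0]
    - [0.025, -0.013, 0]
    - [0.025, -0.013, 0]
    - [0.02, -0.01, 0]
    - [0.01, -0.005, 0]
    - [0, 0, 0]
    - [0, 0, 0]
    - [0, 0, 0]
  dr:
    - [0, 0, 0]
    - [0, 0, 0]
    - [0, 0, 0]
    - [0, 0, 0]
    - [0, 0, 0]
    - [0, 0, 0]
    - [0, 0, 0]
    - [0, 0, 0]
    - [0, 0, 0]
    - [0, 0, 0]
  fingers: [0.04, 0.04, 0.04, 0.04, 0.04, 0.04, 0.04, 0.04, 0.04, 0.04]

```text
time_s: 34.75
ee_pos: [0.505, 0.231, 0.317]
ee_rot: [[0.002, 1.0, -0.001], [1.0, -0.002, 0.0], [0.0, -0.001, -1.0]]
force: [-0.1, 0.7, 0.5]
opening: 0.0398
```

```bash
python3 hold.py blue w23.png .478 .298 .30; python3 - <<'E'
from h import *
print([(t,[(np.round(x['centre'],4).tolist(),round(x['p'],2)) for x in r.spot_point('wrist',t)[:2]]) for t in ('dial_grip','start_top')])
E
```

```text
held blue 0.5898 0.0939 0.0898 d 0.0461 slope [-0.003  0.007]
t 34.8 pos [0.5052 0.2307 0.317 ] shift [ 0.0672 -0.0273  0.017 ] turn [-0.06 -0.01 -0.14] F [-0.3 -0.4 -0.3] op 0.04
[('dial_grip', [([0.4793, 0.2996, 0.0867], 0.7)]), ('start_top', [([0.5814, 0.3072, 0.0855], 0.78)])]
```

View pics/w23.png

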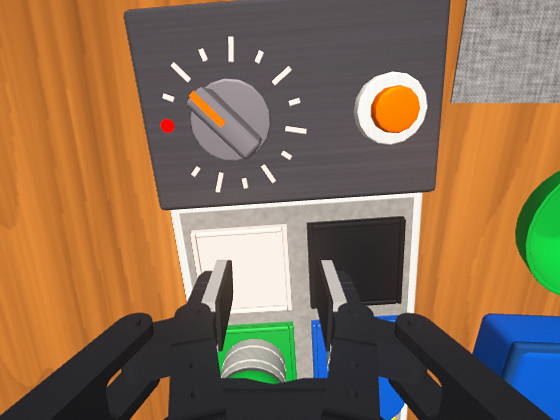

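play_rows:
  delta_pos:
    - [0.02, -0.008, 0]
    - [0.022, -0.009, 0]
    - [0.02, -0.008, 0]
    - [0, 0, 0]
    - [0, 0, 0]
    - [0, 0, 0]
    - [0, 0, 0]
    - [0, 0, 0]
    - [0, 0, 0]
    - [0, 0, 0]
    - [0, 0, 0]
    - [0, 0, 0]
    - [0, 0, 0]
    - [0, 0, 0]
    - [0, 0, 0]
    - [0, 0, 0]
    - [0, 0, 0]
    - [0, 0, 0]
  dr:
    - [0, 0, 0]
    - [0, 0, 0]
    - [0, 0, 0]
    - [0, 0, -3]
    - [0, 0, -7]
    - [0, 0, -7]
    - [0, 0, -7]
    - [0, 0, -7]
    - [0, 0, -7]
    - [0, 0, -7]
    - [0, 0, -7]
    - [0, 0, -7]
    - [0, 0, -7]
    - [0, 0, -7]
    - [0, 0, -7]
    - [0, 0, -7]
    - [0, 0, -7]
    - [0, 0, -7]
  fingers: [0.045, 0.045, 0.045, 0.045, 0.045, 0.045, 0.045, 0.045, 0.045, 0.045, 0.045, 0.045, 0.045, 0.045, 0.045, 0.045, 0.045, 0.045]

```text
time_s: 36.4
ee_pos: [0.494, 0.2795, 0.3183]
ee_rot: [[-0.976, -0.218, 0.008], [-0.218, 0.976, -0.001], [-0.007, -0.002, -1.0]]
force: [-0.9, -0.5, 0.4]
opening: 0.0449
```

play_rows:
  delta_pos:
    - [0, 0, 0]
    - [0, 0, 0]
    - [0, 0, 0]
    - [0, 0, 0]
    - [0, 0, 0]
    - [0, 0, 0]
    - [0, 0, 0]
    - [0, 0, 0]
    - [0, 0, 0]
    - [0, 0, 0]
    - [0, 0, 0]
    - [0, 0, 0]
    - [0, 0, 0]
    - [0, 0, 0]
    - [0, 0, 0]
    - [0, 0, 0]
    - [0, 0, 0]
    - [0, 0, 0]
    - [0, 0, 0]
  dr:
    - [0, 0, -7]
    - [0, 0, -7]
    - [0, 0, -7]
    - [0, 0, -7]
    - [0, 0, -7]
    - [0, 0, -7]
    - [0, 0, -7]
    - [0, 0, -7]
    - [0, 0, -7]
    - [0, 0, -7]
    - [0, 0, -7]
    - [0, 0, -7]
    - [0, 0, -7]
    - [0, 0, -7]
    - [0, 0, -7]
    - [0, 0, -7]
    - [0, 0, -5]
    - [0, 0, 0]
    - [0, 0, 0]
  fingers: [0.045, 0.045, 0.045, 0.045, 0.045, 0.045, 0.045, 0.045, 0.045, 0.045, 0.045, 0.045, 0.045, 0.045, 0.045, 0.045, 0.045, 0.045, 0.045]

```text
time_s: 37.98
ee_pos: [0.5083, 0.2615, 0.3194]
ee_rot: [[0.671, -0.741, 0.015], [-0.741, -0.671, -0.003], [0.012, -0.009, -1.0]]
force: [-1.0, 0.5, -1.1]
opening: 0.045
```

```bash
python3 go.py .479 .2995 .247 -44; python3 - <<'E'
from h import *
print(np.round(np.degrees(r.state()['joint_pos']),1))
p,d,m=grab('wrist','w24.png')
print([(t,[(np.round(x['centre'],4).tolist(),round(x['p'],2)) for x in r.spot_point('wrist',t)[:2]]) for t in ('dial_grip','start_top')])
W=world(d,m)
hsv=cv2.cvtColor(p,cv2.COLOR_RGB2HSV)
top=(abs(W[...,2]-.098)<.004)&(np.hypot(W[...,0]-.479,W[...,1]-.2995)<.035)
print(top.sum(),cv2.minAreaRect(W[top][:,:2].astype(np.float32)))
o=(hsv[...,0]>7)&(hsv[...,0]<20)&(hsv[...,1]>170)&(hsv[...,2]>150)&top
print(o.sum(),W[o].mean(0) if o.any() else 0)
E
```

```text
t 37.9833 pos [0.5083 0.2615 0.3194] shift [-0.0487 -0.0031  0.0719] turn [-0.51 -0.71 -3.83] F [-1.   0.5 -1.1] op 0.045
[  21.    23.    -6.2   60.1   -0.4 -111.2]
[('dial_grip', [([0.4772, 0.2986, 0.0851], 0.9)]), ('start_top', [([0.5792, 0.3083, 0.0842], 0.66)])]
1214 ((0.4776463210582733, 0.2995511293411255), (0.013981596566736698, 0.046257562935352325), 46.15207290649414)
162 [0.46927485 0.30742251 0.09857718]
```

View pics/w24.png

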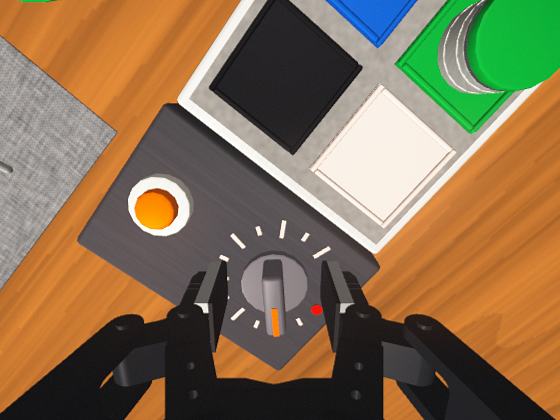

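play_rows:
  delta_pos:
    - [-0.014, -0.001, 0]
    - [-0.016, -0.001, 0]
    - [-0.014, -0.001, 0]
    - [0, 0, 0]
    - [0, 0, 0]
    - [0, 0, 0]
  dr:
    - [-0.2, -0.3, -1.2]
    - [-0.2, -0.3, -1.2]
    - [0, 0, -1]
    - [0, 0, 0]
    - [0, 0, 0]
    - [0, 0, 0]
  fingers: [0.045, 0.045, 0.045, 0.045, 0.045, 0.045]

```text
time_s: 38.63
ee_pos: [0.476, 0.3004, 0.3191]
ee_rot: [[0.719, -0.695, 0.001], [-0.695, -0.719, 0.001], [-0.0, -0.001, -1.0]]
force: [-0.2, -0.1, 0.1]
opening: 0.045
```

```bash
python3 go.py .4778 .2995 .247 -44
```

```text
t 38.6333 pos [0.476  0.3004 0.3191] shift [ 0.0019 -0.0006  0.0721] turn [-0.05  0.01 -0.04] F [-0.2 -0.1  0.1] op 0.045
```

play_rows:
  delta_pos:
    - [0.001, 0, 0.01]
    - [0, 0, 0.02]
    - [0, 0, 0.02]
    - [0, 0, 0.014]
    - [0, 0, 0]
    - [0, 0, 0]
    - [0, 0, 0]
  dr:
    - [0, 0, 0]
    - [0, 0, 0]
    - [0, 0, 0]
    - [0, 0, 0]
    - [0, 0, 0]
    - [0, 0, 0]
    - [0, 0, 0]
  fingers: [0.045, 0.045, 0.045, 0.045, 0.045, 0.045, 0.045]

```text
time_s: 39.22
ee_pos: [0.478, 0.2987, 0.2511]
ee_rot: [[0.717, -0.697, 0.003], [-0.697, -0.717, 0.0], [0.002, -0.003, -1.0]]
force: [-0.1, 0.6, 0.2]
opening: 0.0451
```

```bash
python3 go.py .4778 .2995 .247 -44
```

```text
t 39.2167 pos [0.478  0.2987 0.2511] shift [-0.0007 -0.0004  0.0041] turn [-0.15 -0.12 -0.17] F [-0.1  0.6  0.2] op 0.0451
```

play_rows:
  delta_pos:
    - [0, 0, 0.001]
    - [0, 0, 0]
    - [0, 0, 0]
    - [0, 0, 0]
    - [0, 0, 0]
    - [0, 0, 0]
    - [0, 0, 0]
    - [0, 0, 0]
    - [0, 0, 0]
    - [0, 0, 0]
    - [0, 0, 0]
    - [0, 0, 0]
  dr:
    - [0, 0, 0]
    - [0, 0, 0]
    - [0, 0, 0]
    - [0, 0, 0]
    - [0, 0, 0]
    - [0, 0, 0]
    - [0, 0, 4]
    - [0, 0, 4]
    - [0, 0, 4]
    - [0, 0, 4]
    - [0, 0, 4]
    - [0, 0, 4]
  fingers: [0.005, 0.005, 0.005, 0.005, 0.005, 0.005, 0.005, 0.005, 0.005, 0.005, 0.005, 0.005]
  newtons: 40

```text
time_s: 40.22
ee_pos: [0.4775, 0.2975, 0.2518]
ee_rot: [[0.355, -0.935, 0.002], [-0.935, -0.355, -0.003], [0.003, -0.001, -1.0]]
force: [-0.9, -0.1, -3.2]
opening: 0.0129
```

```bash
python3 go.py .4778 .2995 .249 -188;python3 -c "
from h import *
print(r.state()['wrist_torque'])"
```

```text
t 40.2167 pos [0.4775 0.2975 0.2518] shift [-0.0017 -0.001   0.0028] turn [-2.5000e-01 -4.0000e-02  1.1878e+02] F [-0.9 -0.1 -3.2] op 0.0129
[-0.04759944 -0.02559296  0.23604484]
```

play_rows:
  delta_pos:
    - [-0.001, 0, 0]
    - [0, 0, 0]
    - [0, 0, 0]
    - [0, 0, 0]
    - [0, 0, 0]
    - [0, 0, 0]
    - [0, 0, 0]
    - [0, 0, 0]
    - [0, 0, 0]
    - [0, 0, 0]
    - [0, 0, 0]
  dr:
    - [0, 0, 6]
    - [0, 0, 6]
    - [0, 0, 6]
    - [0, 0, 6]
    - [0, 0, 6]
    - [0, 0, 6]
    - [0, 0, 6]
    - [0, 0, 6]
    - [0, 0, 6]
    - [0, 0, 6]
    - [0, 0, 6]
  fingers: [0.005, 0.005, 0.005, 0.005, 0.005, 0.005, 0.005, 0.005, 0.005, 0.005, 0.005]

```text
time_s: 41.13
ee_pos: [0.4753, 0.2984, 0.2518]
ee_rot: [[-0.747, -0.664, -0.001], [-0.664, 0.747, -0.005], [0.004, -0.003, -1.0]]
force: [-0.7, 0.5, -2.6]
opening: 0.013
```

```bash
python3 go.py .4778 .2995 .249 -188
```

```text
t 41.1333 pos [0.4753 0.2984 0.2518] shift [-0.0026 -0.0009  0.0028] turn [-0.25 -0.16 49.64] F [-0.7  0.5 -2.6] op 0.013
```

play_rows:
  delta_pos:
    - [-0.001, -0.001, 0]
    - [-0.001, 0, 0]
    - [0, 0, 0]
    - [0, 0, 0]
    - [0, 0, 0]
    - [0, 0, 0]
    - [0, 0, 0]
    - [0, 0, 0]
    - [0, 0, 0]
    - [0, 0, 0]
  dr:
    - [0, 0, 6]
    - [0, 0, 6]
    - [0, 0, 6]
    - [0, 0, 6]
    - [0, 0, 6]
    - [0, 0, 6]
    - [0, 0, 6]
    - [0, 0, 4]
    - [0, 0, 0]
    - [0, 0, 0]
  fingers: [0.005, 0.005, 0.005, 0.005, 0.005, 0.005, 0.005, 0.005, 0.005, 0.005]

```text
time_s: 41.97
ee_pos: [0.4754, 0.3001, 0.2518]
ee_rot: [[-0.993, 0.115, -0.006], [0.115, 0.993, -0.003], [0.006, -0.004, -1.0]]
force: [-0.4, 1.3, -2.8]
opening: 0.0131
```

```bash
python3 go.py .4778 .2995 .249 -188
```

```text
t 41.9667 pos [0.4754 0.3001 0.2518] shift [-0.0025 -0.0003  0.0028] turn [-0.24 -0.33  1.41] F [-0.4  1.3 -2.8] op 0.0131
```

play_rows:
  delta_pos:
    - [0, 0, 0]
    - [0, 0, 0]
    - [0, 0, 0]
    - [0, 0, 0]
    - [0, 0, 0]
    - [0, 0, 0]
    - [0, 0, -0.015]
    - [0, 0, -0.02]
    - [0, 0, -0.02]
    - [0, 0, -0.015]
    - [0, 0, 0]
    - [-0.02, 0, 0]
    - [-0.03, 0, 0]
    - [-0.03, 0, 0]
    - [-0.018, 0, 0]
    - [0, 0, 0]
    - [0, 0, 0]
    - [0, 0, 0]
  dr:
    - [0, 0, 1]
    - [0, 0, 0]
    - [0, 0, 0]
    - [0, 0, 0]
    - [0, 0, 0]
    - [0, 0, 0]
    - [0, 0, 0]
    - [0, 0, 0]
    - [0, 0, 0]
    - [0, 0, 0]
    - [0, 0, 0]
    - [0, 0, 0]
    - [0, 0, 0]
    - [0, 0, 0]
    - [0, 0, 0]
    - [0, 0, 0]
    - [0, 0, 0]
    - [0, 0, 0]
  fingers: [0.005, 0.005, 0.045, 0.045, 0.045, 0.045, 0.045, 0.045, 0.045, 0.045, 0.045, 0, 0, 0, 0, 0, 0, 0]

```text
time_s: 43.47
ee_pos: [0.5761, 0.2881, 0.3234]
ee_rot: [[-0.992, 0.125, -0.003], [0.125, 0.992, -0.0], [0.003, -0.001, -1.0]]
force: [-0.8, 1.0, -0.3]
opening: -0.0002
```

```bash
python3 go.py .5795 .3075 .28 -188; cat > dial.py <<'E'
from seg import *
p,d,m=grab('wrist','w25.png')
print([(t,[(np.round(x['centre'],4).tolist(),round(x['p'],2)) for x in r.spot_point('wrist',t)[:2]]) for t in ('dial_grip','start_top')])
W=world(d,m);hsv=cv2.cvtColor(p,cv2.COLOR_RGB2HSV)
org=(hsv[...,0]>7)&(hsv[...,0]<20)&(hsv[...,1]>170)&(hsv[...,2]>120)
top=(abs(W[...,2]-.098)<.004)&(np.hypot(W[...,0]-.478,W[...,1]-.2995)<.035)
if top.sum()>50:
    c=cv2.minAreaRect(W[top][:,:2].astype(np.float32));o=top&org;print('bar',c,'pointer',np.round(W[o].mean(0),4))
    v=W[o].mean(0)[:2]-c[0];print('dial angle cw from off (yaw 4):',(184-np.degrees(np.arctan2(v[1],v[0])))%360)
b=org&(abs(W[...,2]-.082)<.005)&(np.hypot(W[...,0]-.58,W[...,1]-.3075)<.03)
if b.sum()>30: print('button',cv2.minEnclosingCircle(W[b][:,:2].astype(np.float32)),np.median(W[b][:,2]))
ps,ds,ms=grab('scene','s5.png');Ws=world(ds,ms)
for a,(pp,WW) in {'scene':(ps,Ws)}.items():
    for c,L in lids(pp,WW,.086,.094).items():
        for l in L: print(a,c,l)
E
python3 dial.py
```

```text
t 43.4667 pos [0.5761 0.2881 0.3234] shift [-0.001   0.0197  0.0434] turn [-0.03 -0.17  0.84] F [-0.8  1.  -0.3] op -0.0002
[('dial_grip', [([0.4759, 0.2987, 0.0895], 0.75)]), ('start_top', [([0.582, 0.3098, 0.0847], 0.71), ([0.4795, 0.1819, 0.0353], 0.65)])]
bar ((0.47697994112968445, 0.3000771403312683), (0.013932343572378159, 0.04629075154662132), 82.04290771484375) pointer [0.488  0.2986 0.0984]
dial angle cw from off (yaw 4): 191.8904296314764
button ((0.5778737664222717, 0.3075990676879883), 0.0138138048350811) 0.08167426928879795
scene red ([0.0985, 0.6535, 0.0896], 56, [0.1024, 0.6493, 0.0532, 0.0446], 35.4, 56)
scene red ([0.4935, -0.0082, 0.0897], 58, [0.4948, -0.0091, 0.052, 0.055], 75.7, 235)
scene yellow ([0.59, -0.0017, 0.0895], 59, [0.5884, -0.0027, 0.0511, 0.0566], 40.1, 258)
scene green ([0.4879, 0.0837, 0.089], 56, [0.4875, 0.0829, 0.0467, 0.0548], 41.8, 189)
scene blue ([0.5828, 0.0904, 0.0895], 57, [0.5818, 0.0908, 0.0526, 0.0526], 86.9, 221)
```

View pics/w25.png

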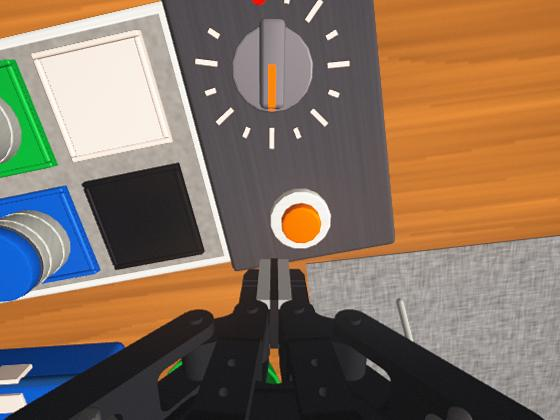

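View pics/s5.png

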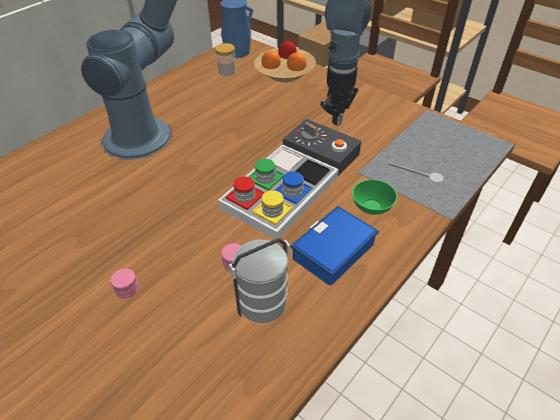

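play_rows:
  delta_pos:
    - [0, 0.009, 0]
    - [0, 0.009, 0]
    - [0, 0, 0]
    - [0, 0, 0]
    - [0, 0, 0.015]
    - [0, 0, 0.018]
    - [0, 0, 0.015]
    - [0, 0, 0]
    - [0, 0, 0]
    - [0, 0, 0]
  dr:
    - [0, 0, 0]
    - [0, 0, 0]
    - [0, 0, 0]
    - [0, 0, 0]
    - [0, 0, 0]
    - [0, 0, 0]
    - [0, 0, 0]
    - [0, 0, 0]
    - [0, 0, 0]
    - [0, 0, 0]
  fingers: [0, 0, 0, 0, 0, 0, 0, 0, 0, 0]

```text
time_s: 44.5
ee_pos: [0.576, 0.3115, 0.2779]
ee_rot: [[-0.993, 0.119, 0.001], [0.119, 0.993, 0.002], [-0.001, 0.002, -1.0]]
force: [0.4, -0.4, -0.2]
opening: 0.0
```

```bash
python3 go.py .578 .3076 .249 -188
```

```text
t 44.5 pos [0.576  0.3115 0.2779] shift [-0.0025 -0.0037  0.0289] turn [0.12 0.06 1.18] F [ 0.4 -0.4 -0.2] op 0.0
```

play_rows:
  delta_pos:
    - [-0.002, -0.003, 0.005]
    - [0, 0, 0.006]
    - [0, 0, 0.005]
    - [0, 0, 0.004]
    - [0, 0, 0.004]
    - [0, 0, 0.003]
    - [0, 0, 0.003]
  dr:
    - [0, 0, 0]
    - [0, 0, 0]
    - [0, 0, 0]
    - [0, 0, 0]
    - [0, 0, 0]
    - [0, 0, 0]
    - [0, 0, 0]
  fingers: [0, 0, 0, 0, 0, 0, 0]

```text
time_s: 45.08
ee_pos: [0.5796, 0.3085, 0.2501]
ee_rot: [[-0.993, 0.119, 0.008], [0.119, 0.993, 0.005], [-0.008, 0.006, -1.0]]
force: [-1.5, -1.1, 4.7]
opening: -0.0003
```

```bash
python3 go.py .578 .3076 .249 -188
```

```text
t 45.0833 pos [0.5796 0.3085 0.2501] shift [ 0.0015 -0.0011  0.001 ] turn [0.33 0.44 1.16] F [-1.5 -1.1  4.7] op -0.0003
```

play_rows:
  delta_pos:
    - [0, 0, 0.003]
    - [0, 0, 0.003]
    - [0, 0, 0.003]
  dr:
    - [0, 0, 0]
    - [0, 0, 0]
    - [0, 0, 0]
  fingers: [0, 0, 0]

```text
time_s: 45.33
ee_pos: [0.5791, 0.3084, 0.2492]
ee_rot: [[-0.993, 0.119, 0.012], [0.119, 0.993, 0.006], [-0.011, 0.007, -1.0]]
force: [-6.6, -2.6, 17.3]
opening: 0.0001
```

play_rows:
  delta_pos:
    - [0, 0, 0.003]
    - [0, 0, -0.005]
    - [0, 0, -0.015]
    - [0, 0, -0.025]
    - [0, 0, -0.025]
    - [0, 0, -0.02]
    - [0, 0, 0]
    - [0, 0, 0]
    - [0, 0, 0]
    - [0, 0, 0]
    - [0, 0, 0]
    - [0, 0, 0]
  dr:
    - [0, 0, 0]
    - [0, 0, 0]
    - [0, 0, 0]
    - [0, 0, 0]
    - [0, 0, 0]
    - [0, 0, 0]
    - [0, 0, 0]
    - [0, 0, 0]
    - [0, 0, 0]
    - [0, 0, 0]
    - [0, 0, 0]
    - [0, 0, 0]
  fingers: [0, 0, 0, 0, 0, 0, 0, 0, 0, 0, 0, 0]

```text
time_s: 46.33
ee_pos: [0.5761, 0.3075, 0.339]
ee_rot: [[-0.993, 0.118, 0.01], [0.118, 0.993, 0.004], [-0.009, 0.005, -1.0]]
force: [-0.1, -0.4, 1.0]
opening: 0.0004
```

```bash
python3 dial.py; python3 - <<'E'
from seg import *
p,d,m=grab('side','sd9.png')
for c,L in lids(p,world(d,m),.085,.094).items():
    for l in L: print('side',c,l)
E
```

```text
[('dial_grip', [([0.4771, 0.2967, 0.0874], 0.69)]), ('start_top', [([0.5806, 0.3075, 0.0891], 0.93)])]
bar ((0.4772994816303253, 0.29994794726371765), (0.01420380175113678, 0.0463317446410656), 82.56388854980469) pointer [0.4883 0.2987 0.0984]
dial angle cw from off (yaw 4): 190.5851284973982
button ((0.5777886509895325, 0.3079395294189453), 0.013888456858694553) 0.08168470170781972
scene red ([0.098, 0.653, 0.0901], 56, [0.0976, 0.6525, 0.0524, 0.0495], 64.5, 47)
scene red ([0.4941, -0.0097, 0.0894], 58, [0.4948, -0.0088, 0.0507, 0.0543], 79.6, 232)
scene yellow ([0.5873, -0.0013, 0.0895], 56, [0.5879, -0.002, 0.0511, 0.0539], 40.6, 253)
scene green ([0.4894, 0.0829, 0.0897], 57, [0.488, 0.0822, 0.0467, 0.0548], 41.2, 194)
scene blue ([0.5815, 0.0905, 0.0891], 59, [0.5823, 0.0895, 0.053, 0.056], 41.2, 234)
side red ([0.0969, 0.6483, 0.09], 59, [0.0985, 0.6429, 0.0576, 0.0377], 17.9, 66)
side red ([0.4935, -0.0097, 0.0899], 57, [0.4942, -0.0091, 0.0545, 0.0522], 89.8, 264)
side yellow ([0.5872, -0.0017, 0.09], 56, [0.5872, -0.0033, 0.0535, 0.0512], 45.1, 229)
side blue ([0.5823, 0.0909, 0.0898], 50, [0.5819, 0.0896, 0.0464, 0.042], 85.5, 122)
```

View pics/sd9.png

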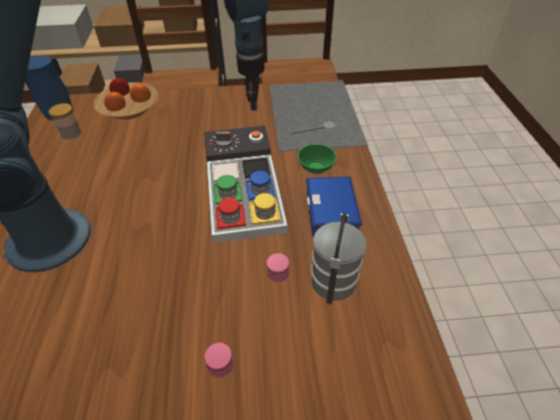

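```bash
python3 -c "
from workcell import r
print(r.job_done())"
```

```text
the job is handed in; nothing more can be done
None
```

The job is handed in at about 46.5 s of robot time; no verdict was reported. Four tins were on the table: red, yellow, green and blue. No white or black tin showed in any view. Each stands in the bay of its own colour.

- **Tins:** The last checks put the lids within about 4 mm of the bay centres. Their tops were at about 90 mm, which matches a tin flat on the bay floor. The side camera gave no green reading because that lid fell outside its colour thresholds, but the scene camera did.
- **Dial:** It started at click 2 and I turned it clockwise to click 8. The picture-based angle read 190.6–191.9°, against 192° for click 8.
- **Start button:** I pressed it to its stop after the tins were in and the dial was set (17 N, no further travel). The last picture showed it up again, with its top at 82 mm.
- **Other objects:** I did not go near the tiffin carrier, lunchbox, bowl or the pink look-alikes. They look unmoved in the last picture, though I did not measure them. The arm ended clear of everything.

No check failed. The cameras differed by about 2–4 mm on some tin positions. I saw no tin knocked aside and no slackening of the grip.

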